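Set fallen plaster moulds on the drying lift

ROBOT

A 7-joint arm with a two-finger parallel gripper is mounted at the origin on a cart in front of the work surface, level with it; the furniture and walls round the work are solid. World frame = base frame: x ahead of the robot, y to its left, z up, the work surface at z = 0. Lengths are in m, angles in rad, forces in N, time in s.
With the tool pointing down it reaches from about 0.4 to 0.85 m from the base axis. Payload 10.4 kg.
Tool frame: the origin (TCP) lies midway between the tips of the shut fingers; the grasp point (between the pads) lies 19 mm behind it; z points along the fingers, y is the line along which they close (so a half turn about z gives the same grasp; the last joint's range is limited). The gripper opens to 87 mm and grips with 3 to 60 N. Pads are 19 mm wide; open, the fingers measure 117 mm over their backs; the gripper's body (75 mm by 190 mm) begins 51 mm behind the grasp point.
Start: joints at [-1.174, 0.332, -0.065, 1.46, 0.022, 1.35, -0.088], TCP at [0.255, 0.571, 0.223] pointing down, gripper open.
Joint ranges: [-2.6, 2.6], [-0.5, 2.12], [-1.47, 1.34], [0.16, 2.42], [-1.27, 4.41], [0.06, 2.06], [-2.6, 2.6]. Speed limits (rad/s): [2.22, 2.22, 2.79, 2.79, 3.14, 3.14, 3.14].

INTERFACE

Orientations are given as a unit quaternion [x, y, z, w].
In Python, from bench import sensors, eyes, order gives the robot as it stands.
- The arm moves only by the tool arm_command, never from a script. Its argument "steps" is a list of rows, each an object with "rot": the turn, a rotation vector about the world's x, y, z in degrees, a list of three; "slide": the shift along the world's x, y, z in m, a list of three; "grip": the opening, from 0 (shut) to 1 (fully open). A call has exactly 8 rows; each row shifts and turns the commanded pose from where the row before left it; what a row does not reach is not made up. A row lasts 1/8 s, in which the tool goes at most 62.5 mm and 10.7 degrees, less where a joint would pass 70% of its speed; a pose out of reach is approached as far as the arm can. A call with a gripper value outside its range is refused whole. The fingers move at their own pace and stop on an object; "newtons" is the grip in N (left out, the last holds). Time passes only in rows, so rows that do not move let the fingers close, or fill a call up. It gives the time, the measured TCP pose, the force, the opening and the grip force at its end, in the units of the state.
- sensors.read_state(): the state, without advancing time (a new reading comes with each control period).
- eyes.camera(name): name is "scene" or "top" or "wrist"; returns a dict with "pixels" (384x512x3 uint8, red, green, blue), "intrinsics" (3x3 intrinsics, pixels), "k1" (the pictures are not rectified: a ray, as slopes to the right and down, at radius r is drawn at 1 + k1 r^2 times it, then the intrinsics apply), "pose" (4x4, takes a point from camera to world coordinates). Camera axes: x right, y down, z forward; pixel columns grow to the right and rows downward; lengths in m; the calibration is good to about 2 mm. A picture is of the moment at which its call begins. There is no depth.
- order.close_job(): hands the job in; it is judged then, once.
Trained networks look in a picture, given as the dict that the camera call returned (one of the last four; its "shot" number tells which), for a name from the list of things; names that differ only in an ending like _2 or _b are one class to them, and where a whole thing is asked for, a point or a joint stands for the part that bears it (a point fixed in the world has none). Each returns a list of dicts, best first, with "conf" (0 to 1); they miss things now and then, are a little off and sometimes report something else, mostly with a low value. They report only what shows in the picture. A call takes as long as a camera call. They do not tell look-alikes from the thing itself.
- eyes.look_for(name, picture): "bbox" ([left, top, right, bottom] in pixels, round what is visible of it).
The state is a dict: "time": time; "joint_positions": joint angles; "joint_vel": joint speeds; "joint_torque": joint torques, N m; "ee_pos": TCP position; "eef_rot": TCP orientation; "ft_force": force on the tool from outside, world axes, zero at the start; "torque": the same for the moment, N m; "width": finger opening in m; "grip_force": force on a finger pad.
Only numpy, scipy, OpenCV 4.12 (cv2) and the standard library are available. Lean on these libraries where they do the work, as an engineer would, in place of code of your own. Each camera call takes 0.05 s, during which the arm holds its last target. There are 200 camera calls.

TASK

Lift the empty drying tray by its black grip until its pawl catches the first notch, and let go. Then stand every plaster mould that has fallen over upright on the tray, pour hole up, and gently lift the loaded tray to the second notch, where it must be left hanging on its pawl with all the moulds still standing on it. Leave the sprayer and the white bowl alone.

Things in the scene. Friction and masses are not known exactly. Their poses are not given: they have to be found in the camera images.
- tray (a joint): height of the drying tray above its lowest position, m: vertical slide, 0 at the start, upper stop 0.100. A spring pawl holds it at 0.040 (first notch) or 0.080 (second, last). Raise it 3 to 8 mm past a notch and lower it gently for the pawl to catch; let go between notches it sinks to the one below. Empty it weighs 0.4 kg, each mould 0.2 kg more; light friction.
- lift_grip (a point): middle of the black grip that lifts the tray: an upright rubber cylinder, diameter 30 mm, 50 mm tall (25 mm above and below this point), on a steel yoke right above the steel column; it rises with the tray, is pinched from above, and does not turn. It lies 202 mm above the tray's face.
- tray_top (a point): centre of the upper face of an aluminium tray, 120 mm (its x) by 280 mm (its y), with a rim 4 mm thick inside that size, 6 mm above the face. z is up; x points away from the robot to the lift's column, whose axis is 125 mm from this point; the face starts 30 mm above the table. The grey foot below is 130 mm wide, 12 mm high. A tall wooden panel of the room stands at y = 0.16 from x = 0.59 on.
- mould_a_centre (a point): centre of plaster mould a: off-white square two-part block held by two rubber bands, 60 mm (x) by 66 mm (y), 65 mm high (z); its z axis runs to the end with the round dark pour hole (the top). At the start it lies on a side with x and z level, so that, gripped across x (60 mm), it can be turned up about x. Two or three of the moulds are there, the rest are absent.
- mould_b_centre (a point): centre of plaster mould b, the same as mould a. Behind the moulds (x above 0.62, y below -0.32) the potter's wheel and its arm stand, 0.2 m and more high, and a handle of that arm reaches to x = 0.55 at y = -0.65: keep gripper and wrist clear.
- mould_c_centre (a point): centre of plaster mould c, the same as mould a
- sprayer: bystander: pale blue water sprayer with red head, 64 x 79 x 179 mm, origin under its foot; stands on the table to the left of the lift
- bowl: bystander: white bisque bowl, 104 mm diameter, 43 mm high, origin under its foot
Things that resemble listed ones, but are neither listed nor needed, are in the scene too. Leave any orange look-alike of the part that bears mould_b_centre alone.

How it is judged:
On the way, in this order (a step that is already met when the one before it is completed fails the run):
1. the tray hangs on the first notch, let go (value of joint tray between 0.034 and 0.046 m and velocity of joint tray between -0.01 and 0.01 m/s and contact force between the fingers and tray below 0.3 N), for 0.3 s.
2. with the tray at the first notch, every mould present stands upright on it, let go (all of step 1 and angle between each of mould_a_centre, mould_b_centre, mould_c_centre's own z axis and vertical below 0.12 rad and z of mould_a_centre in the frame of tray_top between 0.026 and 0.04 m and x of mould_a_centre in the frame of tray_top between -0.06 and 0.06 m and y of mould_a_centre in the frame of tray_top between -0.14 and 0.14 m and contact force between the fingers and mould_a below 0.3 N and linear speed of each of mould_a, mould_b, mould_c below 0.03 m/s and z of mould_b_centre in the frame of tray_top between 0.026 and 0.04 m and x of mould_b_centre in the frame of tray_top between -0.06 and 0.06 m and y of mould_b_centre in the frame of tray_top between -0.14 and 0.14 m and contact force between the fingers and mould_b below 0.3 N and z of mould_c_centre in the frame of tray_top between 0.026 and 0.04 m and x of mould_c_centre in the frame of tray_top between -0.06 and 0.06 m and y of mould_c_centre in the frame of tray_top between -0.14 and 0.14 m and contact force between the fingers and mould_c below 0.3 N), for 0.3 s.
3. the loaded tray hangs on the second notch, let go (value of joint tray between 0.074 and 0.086 m and velocity of joint tray between -0.01 and 0.01 m/s and contact force between the fingers and tray below 0.3 N), for 0.3 s.
At the end, for the whole second after the job is handed in: The tray hangs on the second notch (joint within 6 mm of 0.080, not touched), and every mould present stands on the tray's face, pour hole up (within 0.12 rad), its centre over the tray, let go (value of joint tray between 0.074 and 0.086 m and contact force between the fingers and tray below 0.3 N and angle between each of mould_a_centre, mould_b_centre, mould_c_centre's own z axis and vertical below 0.12 rad and z of mould_a_centre in the frame of tray_top between 0.026 and 0.04 m and x of mould_a_centre in the frame of tray_top between -0.06 and 0.06 m and y of mould_a_centre in the frame of tray_top between -0.14 and 0.14 m and contact force between the fingers and mould_a below 0.3 N and z of mould_b_centre in the frame of tray_top between 0.026 and 0.04 m and x of mould_b_centre in the frame of tray_top between -0.06 and 0.06 m and y of mould_b_centre in the frame of tray_top between -0.14 and 0.14 m and contact force between the fingers and mould_b below 0.3 N and z of mould_c_centre in the frame of tray_top between 0.026 and 0.04 m and x of mould_c_centre in the frame of tray_top between -0.06 and 0.06 m and y of mould_c_centre in the frame of tray_top between -0.14 and 0.14 m and contact force between the fingers and mould_c below 0.3 N).
It fails at once if the sprayer is moved by more than 4 cm or tipped over (distance of sprayer from where it was at the start of the episode above 0.04 m or angle between sprayer's own z axis and vertical above 0.5 rad).
It fails at once if the bowl is moved by more than 4 cm or tipped over (distance of bowl from where it was at the start of the episode above 0.04 m or angle between bowl's own z axis and vertical above 0.5 rad).
It fails at once if the tray is jerked up faster than 0.5 m/s (velocity of joint tray above 0.5 m/s).
Of mould_a, mould_b, mould_c only 2 to 3 are there at a start; the rules pass over those that are not, and their reading is None.
At some moment in a run one of mould_a, mould_b, mould_c may be knocked a few centimetres aside while the robot is not near it.
Once in a run the grip may slacken for a moment while it holds something.
It also fails if it takes over 210 s, if anything falls off the work surface, if the arm or the gripper's body presses on something with over 40 N, if the wrist force passes 120 N, or if a joint passes its speed limit or range.

## Working session

There is one attempt and no reset: what is moved stays moved. The work goes in short steps, Python scripts to look and compute and a tool call to move; the robot and the scene stay as the last step left them, time stands still between calls to the robot, and variables do not carry over. Pictures are saved under pics/ and viewed, at most 19 in all, crops included, and the job is handed in when it is done.

Besides the shell and the picture viewer there is one more tool, called by a JSON object that holds its "method" and its "body". arm_command: Moves the arm, as the interface text tells. Its arguments: {"type":"object","properties":{"steps":{"type":"array","items":{"type":"object","properties":{"rot":{"type":"array","items":{"type":"number"}},"slide":{"type":"array","items":{"type":"number"}},"grip":{"type":"number"}}}},"newtons":{"type":"number"}},"required":["steps"]}

```bash
mkdir -p pics; ls; cat > h.py <<'E'
import numpy as np, cv2
from bench import sensors, eyes, order
def ray(p,u,v):
    K=np.array(p["intrinsics"]);d=np.array([p["k1"],0,0,0,0.])
    # r_d = r(1+k1 r^2)
    x=cv2.undistortPoints(np.array([[[u,v]]],float),K,d)[0,0]
    T=np.array(p["pose"]);r=T[:3,:3]@np.array([x[0],x[1],1]);return T[:3,3],r/np.linalg.norm(r)
def onz(p,u,v,z):
    o,r=ray(p,u,v);return o+r*(z-o[2])/r[2]
def proj(p,X):
    T=np.linalg.inv(np.array(p["pose"]));c=T[:3,:3]@np.array(X,float)+T[:3,3]
    s=c[:2]/c[2];s=s*(1+p["k1"]*(s@s));K=np.array(p["intrinsics"]);return K[0,0]*s[0]+K[0,2],K[1,1]*s[1]+K[1,2]
def save(p,n,crop=None,f=1):
    im=p["pixels"][:,:,::-1]
    if crop: l,t,r,b=crop;im=im[t:b,l:r]
    cv2.imwrite("pics/"+n,cv2.resize(im,None,fx=f,fy=f,interpolation=cv2.INTER_CUBIC))
def boxes(p,names,k=5):
    for n in names:
        print(n,[(round(d["conf"],2),[int(x) for x in d["bbox"]]) for d in eyes.look_for(n,p)[:k]])
E
python3 - <<'E'
from h import *
N=["lift_grip","tray_top","mould_a_centre","sprayer","bowl"]
for c in ["scene","top"]:
    p=eyes.camera(c);save(p,c+"1.png",f=1.5);print(c,np.round(p["pose"],3).tolist(),p["intrinsics"],p["k1"]);boxes(p,N)
s=sensors.read_state();print(s)
E
```

```text
pics
scene [[0.901, -0.315, 0.3, 0.081], [-0.434, -0.68, 0.591, -0.842], [0.018, -0.662, -0.749, 1.123], [0.0, 0.0, 0.0, 1.0]] [[425.08263547   0.         257.48666787]
 [  0.         425.08263547 197.28276914]
 [  0.           0.           1.        ]] 0.011186813565788207
lift_grip [(0.64, [200, 143, 277, 240])]
tray_top [(0.86, [202, 141, 276, 239])]
mould_a_centre [(0.45, [187, 131, 216, 153])]
sprayer [(0.57, [220, 112, 239, 155])]
bowl [(0.6, [187, 133, 216, 154]), (0.24, [201, 146, 278, 240])]
top [[0.325, -0.871, 0.368, -0.098], [-0.946, -0.302, 0.119, -0.253], [0.008, -0.387, -0.922, 1.589], [0.0, 0.0, 0.0, 1.0]] [[448.90466712   0.         260.19761828]
 [  0.         448.90466712 188.9267831 ]
 [  0.           0.           1.        ]] -0.08154473540986941
lift_grip []
tray_top [(0.63, [192, 145, 270, 233])]
mould_a_centre [(0.21, [140, 163, 164, 187])]
sprayer [(0.68, [160, 137, 178, 168]), (0.32, [186, 145, 269, 236])]
bowl [(0.76, [136, 162, 167, 186]), (0.68, [350, 238, 372, 258])]
{'time': 0.6, 'joint_positions': array([-1.17359835,  0.33218579, -0.06468869,  1.46011263,  0.02161164,
        1.34991715, -0.08846604]), 'joint_vel': array([-0.0009449 , -0.00078963,  0.00049576,  0.00060544,  0.00076226,
        0.00010658,  0.00092092]), 'joint_torque': array([-7.33435736e-04, -6.22755218e+01,  2.42205011e-02, -3.89986396e+01,
       -6.10801228e-02,  3.15781846e-02,  7.24944448e-05]), 'ee_pos': array([0.25473334, 0.5707448 , 0.22257834]), 'eef_rot': array([2.08346767e-01, 9.78055021e-01, 3.54328130e-05, 6.52029400e-06]), 'ft_force': array([-0.62533135, -0.00926455,  0.38608706]), 'torque': array([ 0.01432213,  0.01302764, -0.04833832]), 'grip_force': 0.0, 'width': 0.08712275753798002}
```

View pics/scene1.png

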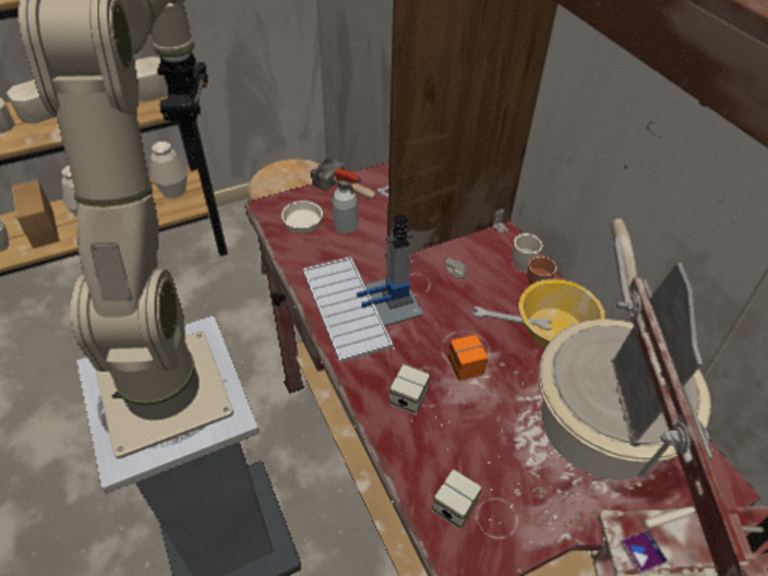

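View pics/top1.png

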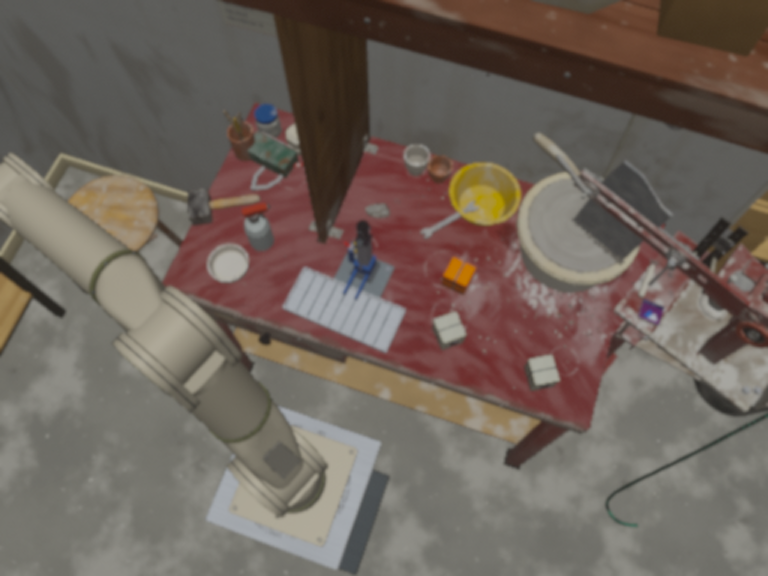

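```bash
python3 - <<'E'
from h import *
p=eyes.camera("scene");q=eyes.camera("top")
def tri(a,b):
    o1,r1=ray(p,*a);o2,r2=ray(q,*b)
    A=np.stack([r1,-r2],1);t=np.linalg.lstsq(A,o2-o1,rcond=None)[0]
    return np.round((o1+t[0]*r1+o2+t[1]*r2)/2,3),np.round(np.linalg.norm(o1+t[0]*r1-o2-t[1]*r2),4)
S=lambda a:np.array(a)/1.5
for n,a,b in [("m1",(409,388),(450,329)),("m2",(457,498),(543,371)),("orange",(468,357),(460,275)),("griptop",(401,217),(363,229)),
 ("tray c1",(304,265),(294,269)),("tray c2",(341,359),(391,349)),("tray c3",(392,347),(404,313)),("tray c4",(350,258),(310,269))]:
    print(n,tri(S(a),S(b)),"table/35mm:",np.round(onz(p,*S(a),.05),3),np.round(onz(q,*S(b),.05),3))
# composite crop
a=cv2.resize(p["pixels"][225:365,230:350],None,fx=4,fy=4,interpolation=2)
for c in []:pass
b=cv2.resize(q["pixels"][130:270,180:380],None,fx=4,fy=4,interpolation=2)[:, :]
cv2.imwrite("pics/c1.png",a[:,:,::-1]); cv2.imwrite("pics/c2.png",b[:,:,::-1])
E
```

```text
m1 (array([ 0.451, -0.23 ,  0.041]), np.float64(0.0047)) table/35mm: [ 0.445 -0.235  0.05 ] [ 0.45 -0.23  0.05]
m2 (array([ 0.423, -0.471,  0.04 ]), np.float64(0.0041)) table/35mm: [ 0.417 -0.475  0.05 ] [ 0.422 -0.469  0.05 ]
orange (array([ 0.599, -0.211,  0.037]), np.float64(0.0025)) table/35mm: [ 0.591 -0.219  0.05 ] [ 0.594 -0.212  0.05 ]
griptop (array([0.541, 0.018, 0.26 ]), np.float64(0.0098)) table/35mm: [0.66  0.229 0.05 ] [0.636 0.06  0.05 ]
tray c1 (array([0.415, 0.166, 0.08 ]), np.float64(0.0895)) table/35mm: [0.378 0.173 0.05 ] [0.474 0.185 0.05 ]
tray c2 (array([ 0.353, -0.112,  0.05 ]), np.float64(0.0054)) table/35mm: [ 0.35  -0.113  0.05 ] [ 0.356 -0.111  0.05 ]
tray c3 (array([ 0.467, -0.109,  0.018]), np.float64(0.0061)) table/35mm: [ 0.459 -0.129  0.05 ] [ 0.453 -0.112  0.05 ]
tray c4 (array([0.485, 0.147, 0.053]), np.float64(0.0019)) table/35mm: [0.485 0.149 0.05 ] [0.487 0.148 0.05 ]
```

View pics/c1.png

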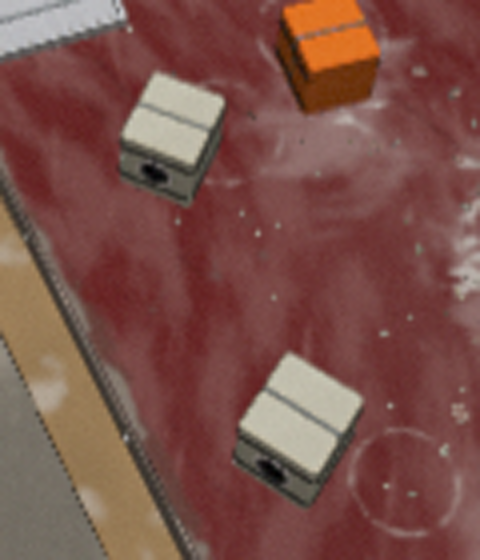

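View pics/c2.png

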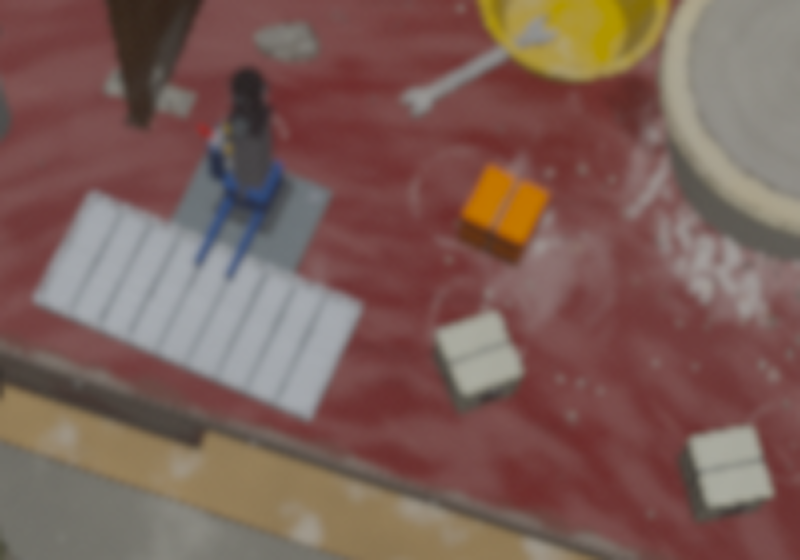

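```bash
cat > m.py <<'E'
from h import *
def rect(p,C,z,name):
    P=np.array([onz(p,*c,z)[:2] for c in C]);c=P.mean(0)
    e=(P[1]-P[0]+P[2]-P[3])/2;f=(P[3]-P[0]+P[2]-P[1])/2
    print(name,"c",c.round(3),"e",np.linalg.norm(e).round(3),np.degrees(np.arctan2(e[1],e[0])).round(1),"f",np.linalg.norm(f).round(3),np.degrees(np.arctan2(f[1],f[0])).round(1))
E
python3 - <<'E'
from m import *
p=eyes.camera("scene");q=eyes.camera("top")
A=lambda C:[(230+u/4,225+v/4) for u,v in C];B=lambda C:[(180+u/4,130+v/4) for u,v in C]
rect(p,A([(121,137),(196,170),(224,103),(157,73)]),.066,"m1 s")
rect(p,A([(238,430),(322,473),(362,403),(290,352)]),.066,"m2 s")
rect(q,B([(447,375),(522,358),(497,311),(437,330)]),.066,"m1 t")
rect(q,B([(697,500),(772,497),(755,427),(688,436)]),.066,"m2 t")
rect(q,B([(35,300),(308,418),(362,302),(92,191)]),.036,"tray t")
rect(p,[(x/1.5,y/1.5) for x,y in [(304,265),(341,359),(392,347),(352,258)]],.036,"tray s")
for n,h in[("m1",(153,173)),("m2",(270,470))]:print(n,onz(p,*A([h])[0],.033).round(3))
print("grip top s",onz(p,401/1.5,217/1.5,.257),"t",onz(q,180+245/4,130+72/4,.257))
print(proj(p,[.541,.022,.257]),proj(q,[.541,.022,.257]),proj(p,[.541,.022,.207]))
E
```

```text
m1 s c [ 0.448 -0.234] e 0.059 -53.4 f 0.063 40.8
m2 s c [ 0.42  -0.473] e 0.058 -59.0 f 0.061 30.6
m1 t c [ 0.456 -0.223] e 0.064 -55.3 f 0.046 37.1
m2 t c [ 0.42  -0.466] e 0.064 -66.3 f 0.061 25.0
tray t c [0.422 0.033] e 0.277 -94.9 f 0.121 -4.6
tray s c [0.424 0.031] e 0.286 -95.8 f 0.114 -10.9
m1 [ 0.424 -0.25   0.033]
m2 [ 0.391 -0.486  0.033]
grip top s [0.54826811 0.022171   0.257     ] t [0.55280402 0.02660842 0.257     ]
(np.float64(265.2301155433989), np.float64(145.3620493458522)) (np.float64(241.3432409769536), np.float64(151.36314314277456)) (np.float64(264.7262089761493), np.float64(157.37091491845243))
```

{"method": "arm_command", "body": {"steps": [{"slide": [0,0,0.06],"grip": 1},{"slide": [0,0,0.06]},{"slide": [0.01,-0.035,0],"rot": [0,0,-4]},{"slide": [0.01,-0.035,0],"rot": [0,0,-4]},{"slide": [0.01,-0.035,0],"rot": [0,0,-4]},{"slide": [0.01,-0.035,0],"rot": [0,0,-4]},{"slide": [0.01,-0.035,0],"rot": [0,0,-4]},{"slide": [0.01,-0.035,0],"rot": [0,0,-4]}], "newtons": 25}}

```text
schema error: expected keys rot, slide, grip
```

{"method": "arm_command", "body": {"steps": [{"slide": [0.01,-0.035,0],"rot": [0,0,-4]},{"slide": [0.01,-0.035,0],"rot": [0,0,-4]},{"slide": [0.01,-0.035,0],"rot": [0,0,-4]},{"slide": [0.01,-0.035,0],"rot": [0,0,-4]},{"slide": [0.01,-0.035,0],"rot": [0,0,-4]},{"slide": [0.01,-0.035,0],"rot": [0,0,-4]},{"slide": [0.01,-0.035,0],"rot": [0,0,-4]},{"slide": [0.01,-0.035,0],"rot": [0,0,-4]}]}}

```text
schema error: expected keys rot, slide, grip
```

{"method": "arm_command", "body": {"steps": [{"slide": [0.02,-0.015,0],"rot": [0,0,-4]},{"slide": [0.02,-0.015,0],"rot": [0,0,-4]},{"slide": [0.02,-0.015,0]},{"slide": [0.02,-0.015,0]},{"slide": [0,0,0]},{"slide": [0,0,0]},{"slide": [0,0,0]},{"slide": [0,0,0]}]}}

```text
schema error: expected keys rot, slide, grip
```

```bash
python3 - <<'E'
from h import *
p=eyes.camera("wrist");save(p,"w1.png");boxes(p,["lift_grip","tray_top","mould_a_centre"])
s=sensors.read_state();print(s["ee_pos"],s["eef_rot"],s["joint_positions"])
for X in [(.548,.021,.257),(.548,.021,.207),(.423,.032,.03)]:print(proj(p,X))
print(np.round(p["pose"],3))
E
```

```text
lift_grip []
tray_top []
mould_a_centre []
[0.25468683 0.57077683 0.22259044] [2.08319796e-01 9.78060765e-01 5.66237697e-05 2.09340390e-06] [-1.17363858  0.33217391 -0.06473861  1.4601031   0.02161318  1.3498986
 -0.08849845]
(np.float64(-26.459465796433165), np.float64(573.4144528384707))
(np.float64(-29.31058738446177), np.float64(566.630351073894))
(np.float64(-18.390303723943873), np.float64(409.641775812897))
[[ 0.407  0.877  0.254  0.186]
 [ 0.913 -0.391 -0.113  0.602]
 [ 0.     0.278 -0.961  0.385]
 [ 0.     0.     0.     1.   ]]
```

View pics/w1.png

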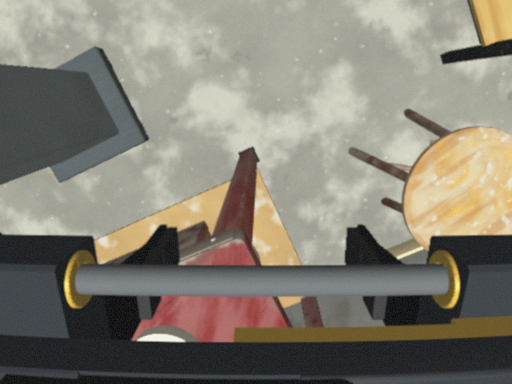

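{"method": "arm_command", "body": {"steps": [{"slide": [0,0,0.06],"rot": [0,0,0],"grip": 1},{"slide": [0,0,0.06],"rot": [0,0,0],"grip": 1},{"slide": [0.01,-0.035,0],"rot": [0,0,-4],"grip": 1},{"slide": [0.01,-0.035,0],"rot": [0,0,-4],"grip": 1},{"slide": [0.01,-0.035,0],"rot": [0,0,-4],"grip": 1},{"slide": [0.01,-0.035,0],"rot": [0,0,-4],"grip": 1},{"slide": [0.01,-0.035,0],"rot": [0,0,-4],"grip": 1},{"slide": [0.01,-0.035,0],"rot": [0,0,-4],"grip": 1}], "newtons": 25}}

```text
time: 2.0
ee_pos: [0.315, 0.3595, 0.3427]
eef_rot: [0.408, 0.913, 0.0, 0.0]
ft_force: [0.4, 0.3, -0.0]
width: 0.087
grip_force: 0.0
```

{"method": "arm_command", "body": {"steps": [{"slide": [0.01,-0.035,0],"rot": [0,0,-4],"grip": 1},{"slide": [0.01,-0.035,0],"rot": [0,0,-4],"grip": 1},{"slide": [0.01,-0.035,0],"rot": [0,0,-4],"grip": 1},{"slide": [0.01,-0.035,0],"rot": [0,0,-4],"grip": 1},{"slide": [0.01,-0.035,0],"rot": [0,0,-4],"grip": 1},{"slide": [0.01,-0.035,0],"rot": [0,0,-4],"grip": 1},{"slide": [0.01,-0.035,0],"rot": [0,0,-4],"grip": 1},{"slide": [0.01,-0.035,0],"rot": [0,0,-4],"grip": 1}]}}

```text
time: 3.0
ee_pos: [0.395, 0.0784, 0.3426]
eef_rot: [0.645, 0.764, 0.0, -0.0]
ft_force: [0.3, -0.1, 0.2]
width: 0.087
grip_force: 0.0
```

{"method": "arm_command", "body": {"steps": [{"slide": [0.02,-0.015,0],"rot": [0,0,-4],"grip": 1},{"slide": [0.02,-0.015,0],"rot": [0,0,-4],"grip": 1},{"slide": [0.02,-0.015,0],"rot": [0,0,0],"grip": 1},{"slide": [0.02,-0.015,0],"rot": [0,0,0],"grip": 1},{"slide": [0.0,0,0],"rot": [0,0,0],"grip": 1},{"slide": [0.0,0,0],"rot": [0,0,0],"grip": 1},{"slide": [0.0,0,0],"rot": [0,0,0],"grip": 1},{"slide": [0.0,0,0],"rot": [0,0,0],"grip": 1}]}}

```text
time: 4.0
ee_pos: [0.4745, 0.021, 0.3427]
eef_rot: [0.695, 0.719, 0.0, -0.0]
ft_force: [0.1, 1.1, -0.0]
width: 0.0872
grip_force: 0.0
```

```bash
python3 - <<'E'
from h import *
p=eyes.camera("wrist");save(p,"w2.png",f=1.2);boxes(p,["lift_grip","tray_top","mould_a_centre"])
s=sensors.read_state();print(s["time"],s["ee_pos"],s["eef_rot"],s["joint_positions"])
for X in [(.548,.021,.257),(.548,.021,.207),(.423,.032,.03)]:print(proj(p,X))
print(np.round(p["pose"],3))
q=eyes.camera("scene")
print("bowl",onz(q,201.5,143.5,.02),"spr",onz(q,230,154,.0),onz(q,229.5,114,.179))
E
```

```text
lift_grip [(0.59, [175, 26, 373, 237])]
tray_top [(0.74, [180, 26, 374, 234])]
mould_a_centre []
4.2 [0.47462478 0.02086003 0.34263471] [6.94895862e-01 7.19110375e-01 9.72902268e-05 7.43148900e-06] [-0.66461857 -0.07334413  0.49882766  1.6561702   0.03496753  1.54970298
 -0.13340691]
(np.float64(356.7682447594002), np.float64(198.54541695158116))
(np.float64(342.0265512345548), np.float64(181.90796421873108))
(np.float64(224.3602878759571), np.float64(138.8087889290752))
[[ 0.999  0.033  0.01   0.472]
 [ 0.035 -0.96  -0.277  0.097]
 [ 0.001  0.277 -0.961  0.505]
 [ 0.     0.     0.     1.   ]]
bowl [0.44629902 0.37124599 0.02      ] spr [0.5311934  0.29035019 0.        ] [0.54086248 0.30348645 0.179     ]
```

View pics/w2.png

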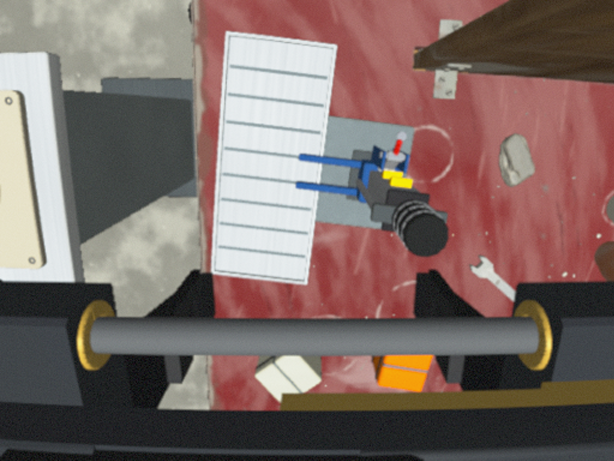

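```bash
python3 - <<'E'
from m import *
p=eyes.camera("wrist")
print(onz(p,424/1.2,233/1.2,.257))
rect(p,[(x/1.2,y/1.2) for x,y in [(228,31),(212,271),(307,284),(337,45)]],.036,"tray")
E
```

```text
[0.54512007 0.02417455 0.257     ]
tray c [0.425 0.033] e 0.277 -95.0 f 0.118 -5.8
```

{"method": "arm_command", "body": {"steps": [{"slide": [0.036,0,0],"rot": [0,0,0],"grip": 1},{"slide": [0.036,0.001,0],"rot": [0,0,0],"grip": 1},{"slide": [0,0,-0.04],"rot": [0,0,0],"grip": 1},{"slide": [0,0,-0.04],"rot": [0,0,0],"grip": 1},{"slide": [0,0,-0.03],"rot": [0,0,0],"grip": 1},{"slide": [0,0,-0.013],"rot": [0,0,0],"grip": 1},{"slide": [0,0,0],"rot": [0,0,0],"grip": 0},{"slide": [0,0,0],"rot": [0,0,0],"grip": 0}], "newtons": 30}}

```text
time: 5.3
ee_pos: [0.5474, 0.0218, 0.2209]
eef_rot: [0.695, 0.719, 0.001, 0.001]
ft_force: [-0.5, 0.9, 0.1]
width: 0.0741
grip_force: 0.0
```

{"method": "arm_command", "body": {"steps": [{"slide": [0,0,0],"rot": [0,0,0],"grip": 0},{"slide": [0,0,0],"rot": [0,0,0],"grip": 0},{"slide": [0,0,0],"rot": [0,0,0],"grip": 0},{"slide": [0,0,0],"rot": [0,0,0],"grip": 0},{"slide": [0,0,0],"rot": [0,0,0],"grip": 0},{"slide": [0,0,0],"rot": [0,0,0],"grip": 0},{"slide": [0,0,0],"rot": [0,0,0],"grip": 0},{"slide": [0,0,0],"rot": [0,0,0],"grip": 0}]}}

```text
time: 6.3
ee_pos: [0.5468, 0.0218, 0.2196]
eef_rot: [0.695, 0.719, 0.0, 0.0]
ft_force: [0.5, -0.7, 0.3]
width: 0.0293
grip_force: 30.0
```

{"method": "arm_command", "body": {"steps": [{"slide": [0,0,0.003],"rot": [0,0,0],"grip": 0},{"slide": [0,0,0.006],"rot": [0,0,0],"grip": 0},{"slide": [0,0,0.008],"rot": [0,0,0],"grip": 0},{"slide": [0,0,0.009],"rot": [0,0,0],"grip": 0},{"slide": [0,0,0.009],"rot": [0,0,0],"grip": 0},{"slide": [0,0,0.007],"rot": [0,0,0],"grip": 0},{"slide": [0,0,0.004],"rot": [0,0,0],"grip": 0},{"slide": [0,0,0],"rot": [0,0,0],"grip": 0}]}}

```text
time: 7.3
ee_pos: [0.5467, 0.0218, 0.2658]
eef_rot: [0.695, 0.719, 0.0, 0.0]
ft_force: [1.7, -0.7, -4.3]
width: 0.0295
grip_force: 30.0
```

```bash
python3 - <<'E'
from m import *
s=sensors.read_state();print(s["ee_pos"],s["ft_force"],s["width"],s["grip_force"])
p=eyes.camera("wrist");print(boxes(p,["tray_top"]))
q=eyes.camera("scene")
a=cv2.resize(q["pixels"][120:260,190:310],None,fx=4,fy=4,interpolation=2);cv2.imwrite("pics/s3.png",a[:,:,::-1])
E
```

```text
[0.54672214 0.02177162 0.26583764] [ 1.68938128 -0.71781411 -4.28752153] 0.02949599598994327 29.954426405020058
tray_top [(0.96, [86, 0, 314, 308])]
None
```

View pics/s3.png

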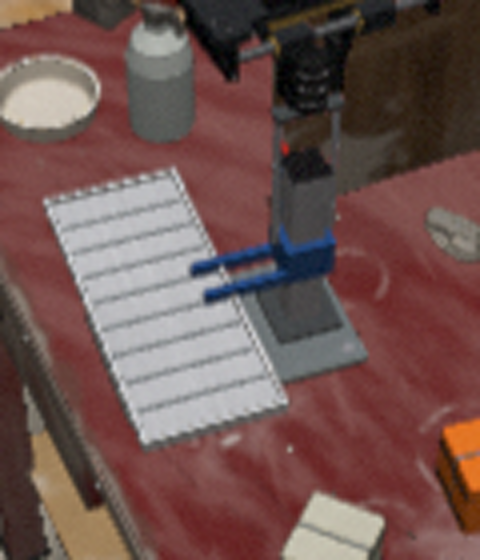

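{"method": "arm_command", "body": {"steps": [{"slide": [0,0,-0.001],"rot": [0,0,0],"grip": 0},{"slide": [0,0,-0.001],"rot": [0,0,0],"grip": 0},{"slide": [0,0,-0.001],"rot": [0,0,0],"grip": 0},{"slide": [0,0,-0.001],"rot": [0,0,0],"grip": 0},{"slide": [0,0,-0.001],"rot": [0,0,0],"grip": 0},{"slide": [0,0,-0.001],"rot": [0,0,0],"grip": 0},{"slide": [0,0,-0.0005],"rot": [0,0,0],"grip": 0},{"slide": [0,0,0],"rot": [0,0,0],"grip": 0}]}}

```text
time: 8.45
ee_pos: [0.5467, 0.0218, 0.2594]
eef_rot: [0.695, 0.719, 0.0, 0.0]
ft_force: [0.5, -0.3, 1.2]
width: 0.0294
grip_force: 30.0
```

{"method": "arm_command", "body": {"steps": [{"slide": [0,0,0],"rot": [0,0,0],"grip": 0.8},{"slide": [0,0,0],"rot": [0,0,0],"grip": 0.8},{"slide": [0,0,0],"rot": [0,0,0],"grip": 0.8},{"slide": [0,0,0],"rot": [0,0,0],"grip": 0.8},{"slide": [0,0,0.03],"rot": [0,0,0],"grip": 0.8},{"slide": [0,0,0.04],"rot": [0,0,0],"grip": 0.8},{"slide": [0,0,0.04],"rot": [0,0,0],"grip": 0.8},{"slide": [0,0,0],"rot": [0,0,0],"grip": 0.8}]}}

```text
time: 9.45
ee_pos: [0.5478, 0.0216, 0.372]
eef_rot: [0.695, 0.719, 0.002, 0.001]
ft_force: [0.8, -0.1, 0.1]
width: 0.0696
grip_force: 0.0
```

```bash
python3 - <<'E'
from m import *
s=sensors.read_state();print(s["ee_pos"],s["ft_force"],s["width"],s["grip_force"],s["joint_positions"])
p=eyes.camera("wrist");boxes(p,["tray_top"])
# tray width vs height: edges project for z=.036 and .076
c=np.array([.424,.0325]);a=np.radians(-5.3);X=np.array([np.cos(a),np.sin(a)]);Y=np.array([-X[1],X[0]])
q=eyes.camera("scene");boxes(q,["tray_top"])
for im in (p,q):
  for z in (.036,.076,.116):
    print(z,[tuple(np.round(proj(im,[*(c+sx*.06*X+sy*.14*Y),z]))) for sx in(-1,1) for sy in(-1,1)])
E
```

```text
[0.54778009 0.02159591 0.37195614] [ 0.84264378 -0.13169806  0.14560041] 0.06962969645994192 0.0 [-0.6265873   0.11907775  0.56805699  1.4320174  -0.06468765  1.60407147
 -0.03043326]
tray_top [(0.82, [126, 22, 294, 239])]
tray_top [(0.93, [198, 132, 278, 234])]
0.036 [(np.float64(133.0), np.float64(220.0)), (np.float64(139.0), np.float64(29.0)), (np.float64(208.0), np.float64(229.0)), (np.float64(226.0), np.float64(39.0))]
0.076 [(np.float64(123.0), np.float64(229.0)), (np.float64(128.0), np.float64(23.0)), (np.float64(204.0), np.float64(239.0)), (np.float64(223.0), np.float64(34.0))]
0.116 [(np.float64(112.0), np.float64(241.0)), (np.float64(116.0), np.float64(17.0)), (np.float64(200.0), np.float64(252.0)), (np.float64(219.0), np.float64(29.0))]
0.036 [(np.float64(226.0), np.float64(239.0)), (np.float64(202.0), np.float64(179.0)), (np.float64(262.0), np.float64(229.0)), (np.float64(235.0), np.float64(171.0))]
0.076 [(np.float64(226.0), np.float64(232.0)), (np.float64(201.0), np.float64(171.0)), (np.float64(262.0), np.float64(221.0)), (np.float64(234.0), np.float64(163.0))]
0.116 [(np.float64(225.0), np.float64(223.0)), (np.float64(200.0), np.float64(162.0)), (np.float64(263.0), np.float64(213.0)), (np.float64(234.0), np.float64(154.0))]
```

{"method": "arm_command", "body": {"steps": [{"slide": [-0.02,-0.02,0],"rot": [0,0,0],"grip": 1},{"slide": [-0.02,-0.03,0],"rot": [0,0,-8],"grip": 1},{"slide": [-0.02,-0.04,0],"rot": [0,0,-8],"grip": 1},{"slide": [-0.02,-0.04,-0.01],"rot": [0,0,-8],"grip": 1},{"slide": [-0.02,-0.04,-0.015],"rot": [0,0,-8],"grip": 1},{"slide": [0,-0.04,-0.015],"rot": [0,0,-8],"grip": 1},{"slide": [0,-0.04,-0.015],"rot": [0,0,-8],"grip": 1},{"slide": [0,0,-0.015],"rot": [0,0,-8],"grip": 1}]}}

```text
time: 10.65
ee_pos: [0.4453, -0.2312, 0.2977]
eef_rot: [0.953, 0.304, -0.001, 0.0]
ft_force: [-0.1, 1.4, 0.7]
width: 0.0866
grip_force: 0.0
```

```bash
python3 - <<'E'
from h import *
p=eyes.camera("wrist");save(p,"w4.png");boxes(p,["mould_a_centre"])
s=sensors.read_state();print(s["time"],s["ee_pos"],s["eef_rot"],s["joint_positions"])
print(proj(p,[.45,-.23,.066]))
E
```

```text
mould_a_centre []
10.75 [ 0.44548831 -0.22820433  0.29689816] [ 9.51642011e-01  3.07203405e-01 -1.69118545e-03 -8.31163820e-04] [-0.40607737 -0.00656189  0.79700389  1.69382628  0.00564978  1.45600907
 -0.55603949]
(np.float64(262.60658333254054), np.float64(155.07831326597707))
```

View pics/w4.png

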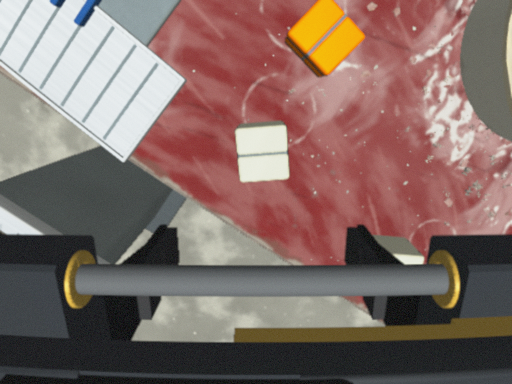

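```bash
python3 - <<'E'
from m import *
p=eyes.camera("wrist")
rect(p,[(236,127),(240,182),(289,180),(286,123)],.066,"m1")
s=sensors.read_state();print(s["ee_pos"])
E
```

```text
m1 c [ 0.451 -0.226] e 0.066 -140.6 f 0.058 -50.7
[ 0.44610887 -0.22781581  0.2980102 ]
```

{"method": "arm_command", "body": {"steps": [{"slide": [0.015,0.01,0],"rot": [0,0,3],"grip": 1},{"slide": [0,0,0],"rot": [4.7,-5.8,0],"grip": 1},{"slide": [0,0,-0.02],"rot": [4.7,-5.8,0],"grip": 1},{"slide": [0,0,-0.02],"rot": [4.7,-5.8,0],"grip": 1},{"slide": [0,0,-0.03],"rot": [4.7,-5.8,0],"grip": 1},{"slide": [0,0,-0.03],"rot": [4.7,-5.8,0],"grip": 1},{"slide": [0,0,-0.03],"rot": [4.7,-5.8,0],"grip": 1},{"slide": [0,0,0],"rot": [0,0,0],"grip": 1}]}}

```text
time: 11.8
ee_pos: [0.4589, -0.215, 0.1698]
eef_rot: [0.878, 0.311, 0.341, -0.129]
ft_force: [0.3, -0.1, 0.3]
width: 0.0871
grip_force: 0.0
```

```bash
cat >> m.py <<'E'
from scipy.spatial.transform import Rotation as R
def st():
    s=sensors.read_state();r=R.from_quat(s["eef_rot"]).as_matrix();d=r[:,2];y=r[:,1]
    g=s["ee_pos"]-.019*d
    print("t",s["time"],"tcp",s["ee_pos"].round(4),"grasp",g.round(4),"d",d.round(3),"y",y.round(3),"yaw",np.degrees(np.arctan2(y[1],y[0])).round(1),"tilt",np.degrees(np.arccos(-d[2])).round(1))
    print("q",s["joint_positions"].round(2),"F",s["ft_force"].round(1),"w",round(s["width"],4),"gf",round(s["grip_force"],1))
    return s
E
python3 -c "
from m import *
st();p=eyes.camera('wrist');boxes(p,['mould_a_centre']);save(p,'w5.png')"
```

```text
t 11.8 tcp [ 0.4589 -0.215   0.1698] grasp [ 0.449  -0.2234  0.1837] d [ 0.518  0.439 -0.734] y [ 0.634 -0.773 -0.015] yaw -50.6 tilt 42.8
q [-0.23  0.22  1.17  2.09 -1.01  1.27  0.53] F [ 0.3 -0.1  0.3] w 0.0871 gf 0.0
mould_a_centre []
```

{"method": "arm_command", "body": {"steps": [{"slide": [0.002,-0.003,-0.02],"rot": [0,0,0],"grip": 1},{"slide": [0,0,-0.02],"rot": [0,0,0],"grip": 1},{"slide": [0,0,-0.02],"rot": [0,0,0],"grip": 1},{"slide": [0,0,-0.02],"rot": [0,0,0],"grip": 1},{"slide": [0,0,-0.01],"rot": [0,0,0],"grip": 1},{"slide": [0,0,0],"rot": [0,0,0],"grip": 1},{"slide": [0,0,0],"rot": [0,0,0],"grip": 1},{"slide": [0,0,0],"rot": [0,0,0],"grip": 1}]}}

```text
time: 12.9
ee_pos: [0.4631, -0.2184, 0.085]
eef_rot: [0.876, 0.311, 0.345, -0.128]
ft_force: [1.1, 0.3, 0.3]
width: 0.0874
grip_force: 0.0
```

```bash
python3 -c "
from m import *
st();p=eyes.camera('wrist');save(p,'w5.png');print(proj(p,[.451,-.227,.066]))
p=eyes.camera('scene');save(p,'s5.png',(200,150,380,360),2.8)"
```

```text
t 12.9 tcp [ 0.4631 -0.2184  0.085 ] grasp [ 0.4532 -0.2268  0.0988] d [ 0.525  0.44  -0.729] y [ 0.634 -0.773 -0.009] yaw -50.6 tilt 43.2
q [-0.03  0.43  0.99  2.13 -1.22  1.27  0.77] F [1.1 0.3 0.3] w 0.0874 gf 0.0
(np.float64(259.148361113653), np.float64(281.20669646455474))
```

View pics/s5.png

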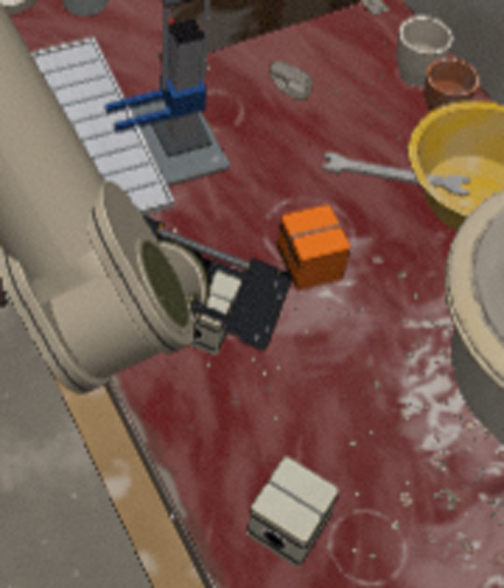

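{"method": "arm_command", "body": {"steps": [{"slide": [-0.002,-0.001,0],"rot": [-2.5,3.1,0],"grip": 1},{"slide": [-0.002,-0.001,0],"rot": [-2.5,3.1,0],"grip": 1},{"slide": [0,0,-0.02],"rot": [0,0,0],"grip": 1},{"slide": [0,0,-0.02],"rot": [0,0,0],"grip": 1},{"slide": [0,0,-0.015],"rot": [0,0,0],"grip": 1},{"slide": [0,0,-0.01],"rot": [0,0,0],"grip": 1},{"slide": [0,0,0],"rot": [0,0,0],"grip": 1},{"slide": [0,0,0],"rot": [0,0,0],"grip": 1}]}}

```text
time: 14.0
ee_pos: [0.459, -0.2206, 0.0197]
eef_rot: [0.898, 0.318, 0.284, -0.106]
ft_force: [0.9, -0.6, -0.6]
width: 0.0869
grip_force: 0.0
```

```bash
python3 -c "
from m import *
st()"
```

```text
t 14.0 tcp [ 0.459  -0.2206  0.0197] grasp [ 0.4506 -0.2277  0.0352] d [ 0.442  0.372 -0.817] y [ 0.632 -0.775 -0.011] yaw -50.8 tilt 35.3
q [-0.04  0.51  0.93  2.15 -1.22  1.12  0.76] F [ 0.9 -0.6 -0.6] w 0.0869 gf 0.0
```

{"method": "arm_command", "body": {"steps": [{"slide": [0,0,0],"rot": [0,0,0],"grip": 0},{"slide": [0,0,0],"rot": [0,0,0],"grip": 0},{"slide": [0,0,0],"rot": [0,0,0],"grip": 0},{"slide": [0,0,0],"rot": [0,0,0],"grip": 0},{"slide": [0,0,0],"rot": [0,0,0],"grip": 0},{"slide": [0,0,0],"rot": [0,0,0],"grip": 0},{"slide": [0,0,0.01],"rot": [0,0,0],"grip": 0},{"slide": [0,0,0.01],"rot": [0,0,0],"grip": 0}], "newtons": 30}}

```text
time: 15.0
ee_pos: [0.4585, -0.2203, 0.0396]
eef_rot: [0.898, 0.318, 0.283, -0.107]
ft_force: [0.3, 0.3, -2.4]
width: 0.06
grip_force: 29.9
```

{"method": "arm_command", "body": {"steps": [{"slide": [0,0,0.03],"rot": [0,0,0],"grip": 0},{"slide": [0,0,0.04],"rot": [0,0,0],"grip": 0},{"slide": [0,0,0.04],"rot": [-4.7,5.8,0],"grip": 0},{"slide": [0,0,0.04],"rot": [-4.7,5.8,0],"grip": 0},{"slide": [0,0,0.03],"rot": [-4.7,5.8,0],"grip": 0},{"slide": [0,0,0.02],"rot": [-4.7,5.8,0],"grip": 0},{"slide": [0,0,0],"rot": [-3,3.7,0],"grip": 0},{"slide": [0,0,0],"rot": [0,0,0],"grip": 0}]}}

```text
time: 16.0
ee_pos: [0.4586, -0.2152, 0.224]
eef_rot: [0.941, 0.336, 0.024, -0.021]
ft_force: [-0.1, 0.1, -1.9]
width: 0.0599
grip_force: 30.0
```

```bash
python3 -c "
from m import *
st();p=eyes.camera('wrist');save(p,'w6.png')"
```

```text
t 16.0 tcp [ 0.4586 -0.2152  0.224 ] grasp [ 0.458  -0.2163  0.243 ] d [ 0.032  0.055 -0.998] y [ 0.634 -0.773 -0.022] yaw -50.6 tilt 3.7
q [-0.75  0.08  1.23  1.82 -0.15  1.3  -0.37] F [-0.1  0.1 -1.9] w 0.0599 gf 30.0
```

View pics/w6.png

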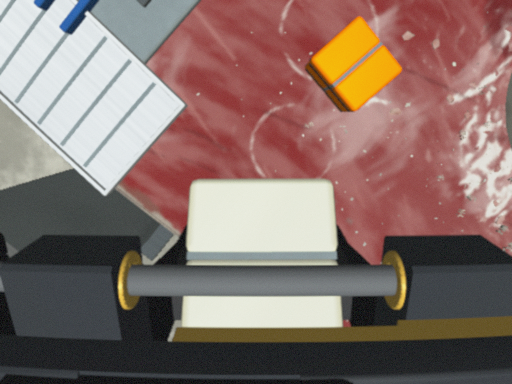

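{"method": "arm_command", "body": {"steps": [{"slide": [-0.006,0.02,0.02],"rot": [0,0,7.5],"grip": 0},{"slide": [-0.007,0.03,0.02],"rot": [0,0,7.5],"grip": 0},{"slide": [-0.01,0.03,0.02],"rot": [0,0,7.5],"grip": 0},{"slide": [-0.01,0.03,0],"rot": [0,0,7.5],"grip": 0},{"slide": [-0.01,0.03,0],"rot": [0,0,7.5],"grip": 0},{"slide": [-0.01,0.02,0],"rot": [0,0,7.5],"grip": 0},{"slide": [0,0.01,0],"rot": [0,0,0],"grip": 0},{"slide": [0,0,0],"rot": [0,0,0],"grip": 0}]}}

```text
time: 17.05
ee_pos: [0.4049, -0.0468, 0.2836]
eef_rot: [0.743, 0.669, 0.015, -0.029]
ft_force: [0.6, -0.6, -2.1]
width: 0.0601
grip_force: 30.0
```

```bash
python3 -c "
from m import *
st()"
```

```text
t 17.05 tcp [ 0.4049 -0.0468  0.2836] grasp [ 0.4052 -0.048   0.3026] d [-0.016  0.064 -0.998] y [ 0.994 -0.104 -0.023] yaw -6.0 tilt 3.8
q [-0.98 -0.37  0.83  1.9   0.2   1.5  -0.3 ] F [ 0.6 -0.6 -2.1] w 0.0601 gf 30.0
```

{"method": "arm_command", "body": {"steps": [{"slide": [0,0,0],"rot": [-7.3,0.7,0],"grip": 0},{"slide": [0,0,0],"rot": [-7.3,0.7,0],"grip": 0},{"slide": [0,0,0],"rot": [-7.3,0.7,0],"grip": 0},{"slide": [0,0,0],"rot": [-7.3,0.7,0],"grip": 0},{"slide": [0,0,0],"rot": [-7.3,0.7,0],"grip": 0},{"slide": [0,0,0],"rot": [-7.3,0.7,0],"grip": 0},{"slide": [0,0,0],"rot": [-7.3,0.7,0],"grip": 0},{"slide": [0,0,0],"rot": [-7.3,0.7,0],"grip": 0}]}}

```text
time: 18.05
ee_pos: [0.4055, -0.0468, 0.2839]
eef_rot: [0.662, 0.588, -0.349, 0.306]
ft_force: [-0.5, -0.3, -2.0]
width: 0.0597
grip_force: 30.0
```

```bash
python3 -c "
from m import *
st()"
```

```text
t 18.05 tcp [ 0.4055 -0.0468  0.2839] grasp [ 0.4074 -0.0313  0.2947] d [-0.102 -0.817 -0.568] y [ 0.993 -0.12  -0.005] yaw -6.9 tilt 55.4
q [-1.06  0.14  0.52  1.92  0.66  1.76 -0.75] F [-0.5 -0.3 -2. ] w 0.0597 gf 30.0
```

{"method": "arm_command", "body": {"steps": [{"slide": [0,0,-0.02],"rot": [0,0,0],"grip": 0},{"slide": [0,0,-0.02],"rot": [0,0,0],"grip": 0},{"slide": [0,0,-0.02],"rot": [0,0,0],"grip": 0},{"slide": [0,0,-0.02],"rot": [0,0,0],"grip": 0},{"slide": [0,0,-0.02],"rot": [0,0,0],"grip": 0},{"slide": [0,0,-0.02],"rot": [0,0,0],"grip": 0},{"slide": [0,0,-0.02],"rot": [0,0,0],"grip": 0},{"slide": [0,0,-0.02],"rot": [0,0,0],"grip": 0}]}}

```text
time: 19.05
ee_pos: [0.4055, -0.047, 0.1231]
eef_rot: [0.663, 0.589, -0.348, 0.305]
ft_force: [-0.3, 0.2, -1.5]
width: 0.06
grip_force: 30.0
```

```bash
python3 -c "
from m import *
st();p=eyes.camera('scene');save(p,'s7.png',(150,80,330,290),2.8)"
```

```text
t 19.05 tcp [ 0.4055 -0.047   0.1231] grasp [ 0.4074 -0.0316  0.134 ] d [-0.102 -0.814 -0.571] y [ 0.993 -0.12  -0.005] yaw -6.9 tilt 55.2
q [-1.02  0.4   0.49  2.03  0.55  1.43 -0.9 ] F [-0.3  0.2 -1.5] w 0.06 gf 30.0
```

View pics/s7.png

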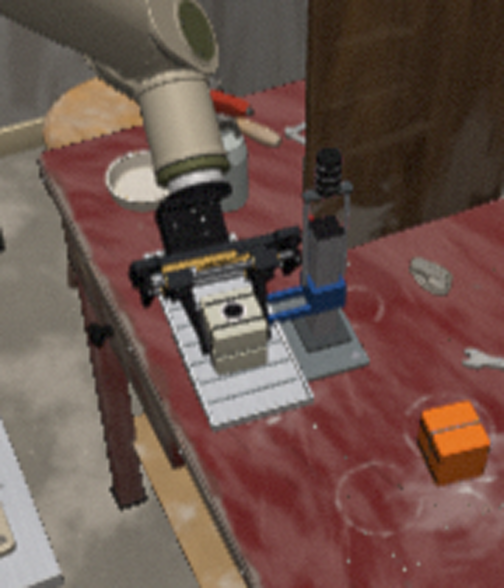

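{"method": "arm_command", "body": {"steps": [{"slide": [0,0,-0.012],"rot": [0,0,0],"grip": 0},{"slide": [0,0,-0.01],"rot": [0,0,0],"grip": 0},{"slide": [0,0,-0.004],"rot": [0,0,0],"grip": 0},{"slide": [0,0,-0.002],"rot": [0,0,0],"grip": 0},{"slide": [0,0,-0.001],"rot": [0,0,0],"grip": 0},{"slide": [0,0,-0.001],"rot": [0,0,0],"grip": 0},{"slide": [0,0,0],"rot": [0,0,0],"grip": 0},{"slide": [0,0,0],"rot": [0,0,0],"grip": 0}]}}

```text
time: 20.1
ee_pos: [0.405, -0.0463, 0.094]
eef_rot: [0.661, 0.59, -0.348, 0.305]
ft_force: [0.2, 0.5, -2.0]
width: 0.06
grip_force: 30.0
```

```bash
python3 -c "
from m import *
st()"
```

```text
t 20.1 tcp [ 0.405  -0.0463  0.094 ] grasp [ 0.4069 -0.0308  0.1048] d [-0.101 -0.815 -0.571] y [ 0.993 -0.117 -0.007] yaw -6.7 tilt 55.2
q [-1.01  0.46  0.48  2.04  0.54  1.37 -0.92] F [ 0.2  0.5 -2. ] w 0.06 gf 30.0
```

{"method": "arm_command", "body": {"steps": [{"slide": [0,0,-0.001],"rot": [0,0,0],"grip": 0},{"slide": [0,0,0],"rot": [0,0,0],"grip": 0},{"slide": [0,0,-0.001],"rot": [0,0,0],"grip": 0},{"slide": [0,0,0],"rot": [0,0,0],"grip": 0},{"slide": [0,0,-0.0005],"rot": [0,0,0],"grip": 0},{"slide": [0,0,0],"rot": [0,0,0],"grip": 0},{"slide": [0,0,0],"rot": [0,0,0],"grip": 0},{"slide": [0,0,0],"rot": [0,0,0],"grip": 0}]}}

```text
time: 21.1
ee_pos: [0.4049, -0.0463, 0.0914]
eef_rot: [0.661, 0.59, -0.348, 0.305]
ft_force: [0.0, 0.7, -2.8]
width: 0.0599
grip_force: 30.0
```

{"method": "arm_command", "body": {"steps": [{"slide": [0,0,-0.001],"rot": [0,0,0],"grip": 0},{"slide": [0,0,0],"rot": [0,0,0],"grip": 0},{"slide": [0,0,-0.0005],"rot": [0,0,0],"grip": 0},{"slide": [0,0,0],"rot": [0,0,0],"grip": 0},{"slide": [0,0,-0.0005],"rot": [0,0,0],"grip": 0},{"slide": [0,0,0],"rot": [0,0,0],"grip": 0},{"slide": [0,0,0],"rot": [0,0,0],"grip": 0},{"slide": [0,0,0],"rot": [0,0,0],"grip": 0}]}}

```text
time: 22.1
ee_pos: [0.4049, -0.0463, 0.0902]
eef_rot: [0.661, 0.59, -0.349, 0.306]
ft_force: [-3.1, 3.0, 11.1]
width: 0.0601
grip_force: 30.0
```

{"method": "arm_command", "body": {"steps": [{"slide": [0,0,0],"rot": [0,0,0],"grip": 0.85},{"slide": [0,0,0],"rot": [0,0,0],"grip": 0.85},{"slide": [0,0,0],"rot": [0,0,0],"grip": 0.85},{"slide": [0,0,0],"rot": [0,0,0],"grip": 0.85},{"slide": [0.001,0.008,0.006],"rot": [0,0,0],"grip": 0.85},{"slide": [0.002,0.016,0.012],"rot": [0,0,0],"grip": 0.85},{"slide": [0.003,0.024,0.018],"rot": [0,0,0],"grip": 0.85},{"slide": [0.003,0.024,0.018],"rot": [0,0,0],"grip": 0.85}]}}

```text
time: 23.1
ee_pos: [0.414, 0.027, 0.1443]
eef_rot: [0.661, 0.59, -0.348, 0.305]
ft_force: [-0.1, -0.4, 0.4]
width: 0.0741
grip_force: 0.0
```

{"method": "arm_command", "body": {"steps": [{"slide": [0,0.01,0.05],"rot": [0,0,0],"grip": 0.85},{"slide": [0,0,0.05],"rot": [7.3,-0.8,0],"grip": 1},{"slide": [0,0,0.05],"rot": [7.3,-0.8,0],"grip": 1},{"slide": [0,0,0.04],"rot": [7.3,-0.8,0],"grip": 1},{"slide": [0,0,0.01],"rot": [7.3,-0.8,0],"grip": 1},{"slide": [0,-0.01,0],"rot": [7.3,-0.8,0],"grip": 1},{"slide": [0,-0.02,0],"rot": [7.3,-0.8,0],"grip": 1},{"slide": [0,-0.03,0],"rot": [7.3,-0.8,0],"grip": 1}]}}

```text
time: 24.1
ee_pos: [0.414, -0.0243, 0.3442]
eef_rot: [0.743, 0.668, -0.026, 0.017]
ft_force: [0.6, 0.1, -0.0]
width: 0.0868
grip_force: 0.0
```

```bash
python3 -c "
from m import *
st();p=eyes.camera('wrist');save(p,'w8.png');boxes(p,['mould_a_centre'])
p=eyes.camera('scene');boxes(p,['mould_a_centre']);
q=eyes.camera('top');boxes(q,['mould_a_centre']);
a=np.hstack([cv2.resize(x[:,:,::-1],(400,400),interpolation=2) for x in (p['pixels'][130:270,190:330],p['pixels'][230:370,220:360])])
cv2.imwrite('pics/s8.png',a)"
```

```text
t 24.1 tcp [ 0.414  -0.0243  0.3442] grasp [ 0.4143 -0.0232  0.3632] d [-0.016 -0.06  -0.998] y [ 0.994 -0.106 -0.01 ] yaw -6.1 tilt 3.6
q [-0.95 -0.29  0.68  1.77  0.24  1.63 -0.39] F [ 0.6  0.1 -0. ] w 0.0868 gf 0.0
mould_a_centre []
mould_a_centre [(0.56, [187, 134, 213, 153])]
mould_a_centre []
```

View pics/s8.png

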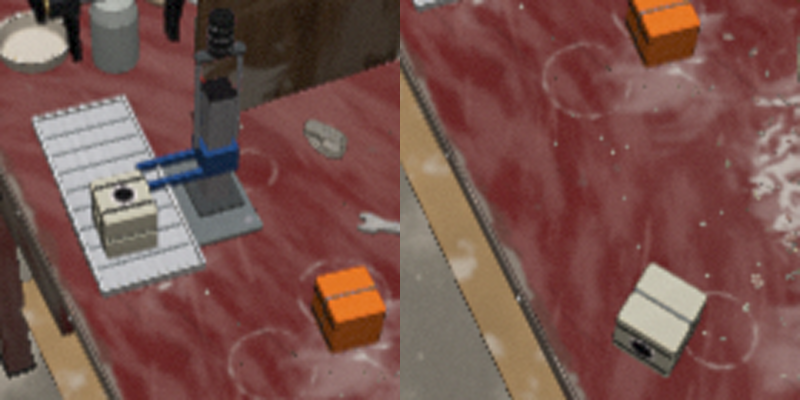

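{"method": "arm_command", "body": {"steps": [{"slide": [0,-0.02,0],"rot": [3.5,-0.4,0],"grip": 1},{"slide": [0,-0.035,0],"rot": [0,0,-4],"grip": 1},{"slide": [0,-0.035,0],"rot": [0,0,-4],"grip": 1},{"slide": [0,-0.035,0],"rot": [0,0,-4],"grip": 1},{"slide": [0,-0.035,0],"rot": [0,0,-4],"grip": 1},{"slide": [0,-0.035,0],"rot": [0,0,-4],"grip": 1},{"slide": [0,-0.035,0],"rot": [0,0,-4],"grip": 1},{"slide": [0,-0.035,0],"rot": [0,0,-4],"grip": 1}]}}

```text
time: 25.4
ee_pos: [0.4146, -0.2887, 0.3435]
eef_rot: [0.883, 0.469, -0.004, -0.004]
ft_force: [0.9, 0.9, -1.9]
width: 0.087
grip_force: 0.0
```

{"method": "arm_command", "body": {"steps": [{"slide": [0,-0.035,0],"rot": [0,0,-4],"grip": 1},{"slide": [0,-0.035,0],"rot": [0,0,-4],"grip": 1},{"slide": [0,-0.035,0],"rot": [0,0,-4],"grip": 1},{"slide": [0.01,-0.035,0],"rot": [0,0,-4],"grip": 1},{"slide": [0.01,-0.035,0],"rot": [0,0,-4],"grip": 1},{"slide": [0,-0.02,-0.02],"rot": [0,0,-4],"grip": 1},{"slide": [0,0,-0.02],"rot": [0,0,0],"grip": 1},{"slide": [0,0,0],"rot": [0,0,0],"grip": 1}]}}

```text
time: 26.4
ee_pos: [0.4349, -0.48, 0.3012]
eef_rot: [0.961, 0.277, -0.005, -0.007]
ft_force: [1.3, 0.7, 0.5]
width: 0.0869
grip_force: 0.0
```

```bash
python3 -c "
from m import *
st();q=eyes.camera('scene');print(onz(q,311,337,.066),onz(q,304,352,.033))
p=eyes.camera('wrist');save(p,'w9.png');print(proj(p,onz(q,311,337,.066)))
"
```

```text
t 26.4 tcp [ 0.4349 -0.48    0.3012] grasp [ 0.4352 -0.4802  0.3202] d [-0.014  0.01  -1.   ] y [ 0.533 -0.846 -0.016] yaw -57.8 tilt 1.0
q [ 0.04  0.59  1.16  1.29 -0.53  1.6   0.12] F [1.3 0.7 0.5] w 0.0869 gf 0.0
[ 0.42051097 -0.49867803  0.066     ] [ 0.39416595 -0.51489869  0.033     ]
(np.float64(270.3227394129295), np.float64(175.44890390503923))
```

View pics/w9.png

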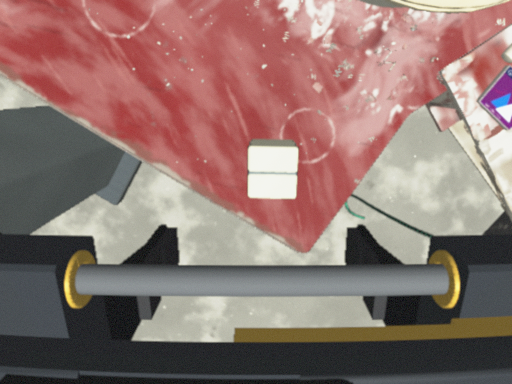

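```bash
python3 - <<'E'
from m import *
p=eyes.camera("wrist")
g=cv2.cvtColor(p["pixels"],cv2.COLOR_RGB2GRAY)
hsv=cv2.cvtColor(p["pixels"],cv2.COLOR_RGB2HSV)
m=((hsv[...,2]>150)&(hsv[...,1]<60)).astype(np.uint8)
m[:,:235]=0;m[:,315:]=0;m[:130]=0;m[212:]=0
m=cv2.morphologyEx(m,cv2.MORPH_CLOSE,np.ones((5,5)))
n,l,s,c=cv2.connectedComponentsWithStats(m);k=1+s[1:,4].argmax();print(s[k])
b=cv2.boxPoints(cv2.minAreaRect(np.argwhere(l==k)[:,::-1].astype(np.float32)));print(b)
rect(p,[(248,145),(249,198),(297,198),(297,144)],.066,"m2 hand")
rect(p,b,.066,"m2 auto")
E
```

```text
[ 247  145   51   54 2620]
[[247. 145.]
 [297. 145.]
 [297. 198.]
 [247. 198.]]
m2 hand c [ 0.426 -0.5  ] e 0.066 -146.7 f 0.058 -57.0
m2 auto c [ 0.425 -0.499] e 0.06 -57.6 f 0.065 -147.3
```

{"method": "arm_command", "body": {"steps": [{"slide": [0,-0.014,0],"rot": [-0.8,-0.5,0],"grip": 1},{"slide": [0,0,-0.01],"rot": [3.9,-6.1,0],"grip": 1},{"slide": [0,0,-0.03],"rot": [3.9,-6.1,0],"grip": 1},{"slide": [0,0,-0.04],"rot": [3.9,-6.1,0],"grip": 1},{"slide": [0,0,-0.04],"rot": [3.9,-6.1,0],"grip": 1},{"slide": [0,0,-0.04],"rot": [3.9,-6.1,0],"grip": 1},{"slide": [0,0,-0.02],"rot": [0,0,0],"grip": 1},{"slide": [0,0,0],"rot": [0,0,0],"grip": 1}]}}

```text
time: 27.55
ee_pos: [0.4342, -0.4956, 0.1236]
eef_rot: [0.915, 0.262, 0.295, -0.086]
ft_force: [0.5, 0.6, 1.4]
width: 0.0868
grip_force: 0.0
```

```bash
python3 -c "
from m import *
st()
p=eyes.camera('wrist');save(p,'w10.png')"
```

```text
t 27.55 tcp [ 0.4342 -0.4956  0.1236] grasp [ 0.4248 -0.5016  0.139 ] d [ 0.495  0.312 -0.811] y [ 0.53  -0.848 -0.002] yaw -58.0 tilt 35.8
q [ 0.51  0.68  0.83  1.57 -1.09  1.46  0.61] F [0.5 0.6 1.4] w 0.0868 gf 0.0
```

View pics/w10.png

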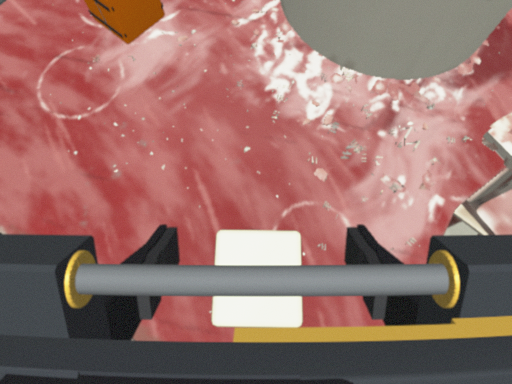

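{"method": "arm_command", "body": {"steps": [{"slide": [0.001,0.002,-0.03],"rot": [0,0,0],"grip": 1},{"slide": [0,0,-0.03],"rot": [0,0,0],"grip": 1},{"slide": [0,0,-0.025],"rot": [0,0,0],"grip": 1},{"slide": [0,0,-0.012],"rot": [0,0,0],"grip": 1},{"slide": [0,0,-0.007],"rot": [0,0,0],"grip": 1},{"slide": [0,0,0],"rot": [0,0,0],"grip": 1},{"slide": [0,0,0],"rot": [0,0,0],"grip": 1},{"slide": [0,0,0],"rot": [0,0,0],"grip": 1}]}}

```text
time: 28.6
ee_pos: [0.4349, -0.4941, 0.0206]
eef_rot: [0.914, 0.262, 0.297, -0.085]
ft_force: [0.2, 0.3, 0.1]
width: 0.087
grip_force: 0.0
```

```bash
python3 -c "
from m import *
st()"
```

```text
t 28.6 tcp [ 0.4349 -0.4941  0.0206] grasp [ 0.4255 -0.5     0.036 ] d [ 0.498  0.311 -0.81 ] y [ 0.53  -0.848 -0.   ] yaw -58.0 tilt 35.9
q [ 0.56  0.8   0.75  1.62 -1.18  1.35  0.74] F [0.2 0.3 0.1] w 0.087 gf 0.0
```

{"method": "arm_command", "body": {"steps": [{"slide": [0,0,0],"rot": [0,0,0],"grip": 0},{"slide": [0,0,0],"rot": [0,0,0],"grip": 0},{"slide": [0,0,0],"rot": [0,0,0],"grip": 0},{"slide": [0,0,0],"rot": [0,0,0],"grip": 0},{"slide": [0,0,0],"rot": [0,0,0],"grip": 0},{"slide": [0,0,0],"rot": [0,0,0],"grip": 0},{"slide": [0,0,0.01],"rot": [0,0,0],"grip": 0},{"slide": [0,0,0.01],"rot": [0,0,0],"grip": 0}], "newtons": 30}}

```text
time: 29.6
ee_pos: [0.4347, -0.4939, 0.0406]
eef_rot: [0.915, 0.262, 0.296, -0.085]
ft_force: [-0.2, -0.3, -1.1]
width: 0.0597
grip_force: 30.0
```

{"method": "arm_command", "body": {"steps": [{"slide": [0,0,0.03],"rot": [0,0,0],"grip": 0},{"slide": [0,0,0.04],"rot": [0,0,0],"grip": 0},{"slide": [0,0,0.04],"rot": [-3.9,6.1,0],"grip": 0},{"slide": [0,0,0.04],"rot": [-3.9,6.1,0],"grip": 0},{"slide": [0,0,0.04],"rot": [-3.9,6.1,0],"grip": 0},{"slide": [0,0,0.04],"rot": [-3.9,6.1,0],"grip": 0},{"slide": [0,0,0.01],"rot": [-3.9,6.1,0],"grip": 0},{"slide": [0,0,0.01],"rot": [0,0,0],"grip": 0}]}}

```text
time: 30.6
ee_pos: [0.4379, -0.4915, 0.2903]
eef_rot: [0.96, 0.279, -0.001, 0.003]
ft_force: [0.4, -0.4, -2.8]
width: 0.0599
grip_force: 30.0
```

{"method": "arm_command", "body": {"steps": [{"slide": [0,0.035,0],"rot": [0,0,4],"grip": 0},{"slide": [0,0.035,0],"rot": [0,0,4],"grip": 0},{"slide": [0,0.035,0],"rot": [0,0,4],"grip": 0},{"slide": [0,0.035,0],"rot": [0,0,4],"grip": 0},{"slide": [0,0.035,0],"rot": [0,0,4],"grip": 0},{"slide": [0,0.035,0],"rot": [0,0,4],"grip": 0},{"slide": [0,0.035,0],"rot": [0,0,4],"grip": 0},{"slide": [0,0.035,0],"rot": [0,0,4],"grip": 0}]}}

```text
time: 31.6
ee_pos: [0.4332, -0.213, 0.289]
eef_rot: [0.848, 0.531, 0.001, 0.001]
ft_force: [0.8, 0.6, -3.2]
width: 0.0598
grip_force: 30.0
```

```bash
python3 -c "
from m import *
st()"
```

```text
t 31.6 tcp [ 0.4332 -0.213   0.289 ] grasp [ 0.4332 -0.213   0.308 ] d [ 0.003 -0.001 -1.   ] y [ 0.899 -0.437  0.003] yaw -25.9 tilt 0.2
q [-0.86 -0.18  1.13  1.76  0.16  1.45 -0.21] F [ 0.8  0.6 -3.2] w 0.0598 gf 30.0
```

{"method": "arm_command", "body": {"steps": [{"slide": [-0.0025,0.035,0],"rot": [0,0,3],"grip": 0},{"slide": [-0.0025,0.035,0],"rot": [0,0,3],"grip": 0},{"slide": [-0.0025,0.035,0],"rot": [0,0,3],"grip": 0},{"slide": [-0.0025,0.035,0],"rot": [0,0,3],"grip": 0},{"slide": [-0.0025,0.035,0],"rot": [0,0,3],"grip": 0},{"slide": [-0.0025,0.035,0],"rot": [0,0,3],"grip": 0},{"slide": [-0.0025,0.03,0],"rot": [0,0,2],"grip": 0},{"slide": [-0.0025,0.02,0],"rot": [0,0,0],"grip": 0}]}}

```text
time: 32.6
ee_pos: [0.414, 0.0471, 0.2895]
eef_rot: [0.743, 0.669, 0.0, 0.003]
ft_force: [-0.1, -0.8, -2.3]
width: 0.0597
grip_force: 30.0
```

```bash
python3 -c "
from m import *
st()"
```

```text
t 32.6 tcp [0.414  0.0471 0.2895] grasp [0.4139 0.0472 0.3085] d [ 0.004 -0.004 -1.   ] y [ 0.995 -0.104  0.004] yaw -5.9 tilt 0.3
q [-1.   -0.28  0.65  1.89  0.17  1.48 -0.49] F [-0.1 -0.8 -2.3] w 0.0597 gf 30.0
```

{"method": "arm_command", "body": {"steps": [{"slide": [0,0,0],"rot": [-6.7,0.7,0],"grip": 0},{"slide": [0,0,0],"rot": [-6.7,0.7,0],"grip": 0},{"slide": [0,0,0],"rot": [-6.7,0.7,0],"grip": 0},{"slide": [0,0,0],"rot": [-6.7,0.7,0],"grip": 0},{"slide": [0,0,0],"rot": [-6.7,0.7,0],"grip": 0},{"slide": [0,0,0],"rot": [-6.7,0.7,0],"grip": 0},{"slide": [0,0,0],"rot": [-6.7,0.7,0],"grip": 0},{"slide": [0,0,0],"rot": [-6.7,0.7,0],"grip": 0}]}}

```text
time: 33.6
ee_pos: [0.4144, 0.0461, 0.2896]
eef_rot: [0.66, 0.596, -0.338, 0.306]
ft_force: [0.1, 0.2, -2.5]
width: 0.06
grip_force: 30.0
```

{"method": "arm_command", "body": {"steps": [{"slide": [0,0,-0.02],"rot": [0,0,0],"grip": 0},{"slide": [0,0,-0.02],"rot": [0,0,0],"grip": 0},{"slide": [0,0,-0.02],"rot": [0,0,0],"grip": 0},{"slide": [0,0,-0.02],"rot": [0,0,0],"grip": 0},{"slide": [0,0,-0.02],"rot": [0,0,0],"grip": 0},{"slide": [0,0,-0.02],"rot": [0,0,0],"grip": 0},{"slide": [0,0,-0.02],"rot": [0,0,0],"grip": 0},{"slide": [0,0,0],"rot": [0,0,0],"grip": 0}]}}

```text
time: 34.6
ee_pos: [0.4143, 0.0459, 0.1488]
eef_rot: [0.66, 0.597, -0.338, 0.307]
ft_force: [-0.0, -0.2, -1.7]
width: 0.0597
grip_force: 30.0
```

```bash
python3 -c "
from m import *
st();p=eyes.camera('scene');save(p,'s11.png',(150,80,330,290),2.8)"
```

```text
t 34.6 tcp [0.4143 0.0459 0.1488] grasp [0.4158 0.0613 0.1599] d [-0.08  -0.808 -0.584] y [ 0.995 -0.099  0.001] yaw -5.7 tilt 54.3
q [-1.09  0.43  0.43  1.89  0.48  1.56 -0.91] F [-0.  -0.2 -1.7] w 0.0597 gf 30.0
```

View pics/s11.png

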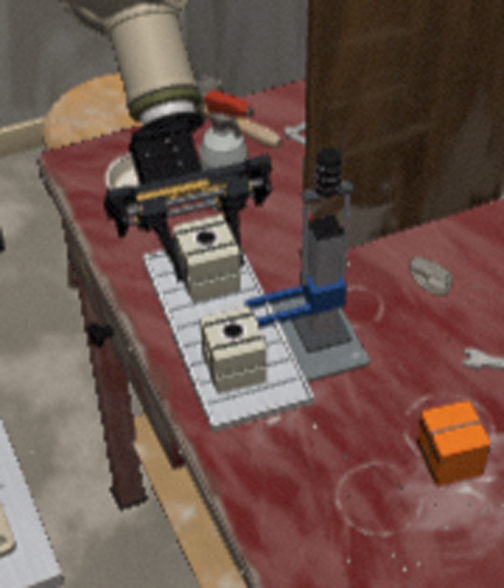

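{"method": "arm_command", "body": {"steps": [{"slide": [0,-0.004,-0.015],"rot": [0,0,0],"grip": 0},{"slide": [0,-0.004,-0.015],"rot": [0,0,0],"grip": 0},{"slide": [0,0,-0.015],"rot": [0,0,0],"grip": 0},{"slide": [0,0,-0.007],"rot": [0,0,0],"grip": 0},{"slide": [0,0,-0.003],"rot": [0,0,0],"grip": 0},{"slide": [0,0,-0.001],"rot": [0,0,0],"grip": 0},{"slide": [0,0,0],"rot": [0,0,0],"grip": 0},{"slide": [0,0,0],"rot": [0,0,0],"grip": 0}]}}

```text
time: 35.65
ee_pos: [0.4149, 0.0384, 0.0941]
eef_rot: [0.661, 0.597, -0.336, 0.306]
ft_force: [-0.1, 0.3, -1.8]
width: 0.0596
grip_force: 30.0
```

{"method": "arm_command", "body": {"steps": [{"slide": [0,0,-0.001],"rot": [0,0,0],"grip": 0},{"slide": [0,0,0],"rot": [0,0,0],"grip": 0},{"slide": [0,0,-0.0005],"rot": [0,0,0],"grip": 0},{"slide": [0,0,0],"rot": [0,0,0],"grip": 0},{"slide": [0,0,0],"rot": [0,0,0],"grip": 0},{"slide": [0,0,0],"rot": [0,0,0],"grip": 0},{"slide": [0,0,0],"rot": [0,0,0],"grip": 0},{"slide": [0,0,0],"rot": [0,0,0],"grip": 0}]}}

```text
time: 36.65
ee_pos: [0.4147, 0.0382, 0.0924]
eef_rot: [0.661, 0.597, -0.337, 0.306]
ft_force: [0.3, 0.2, -1.6]
width: 0.0601
grip_force: 30.0
```

{"method": "arm_command", "body": {"steps": [{"slide": [0,0,-0.001],"rot": [0,0,0],"grip": 0},{"slide": [0,0,0],"rot": [0,0,0],"grip": 0},{"slide": [0,0,-0.0005],"rot": [0,0,0],"grip": 0},{"slide": [0,0,0],"rot": [0,0,0],"grip": 0},{"slide": [0,0,-0.0005],"rot": [0,0,0],"grip": 0},{"slide": [0,0,0],"rot": [0,0,0],"grip": 0},{"slide": [0,0,0],"rot": [0,0,0],"grip": 0},{"slide": [0,0,0],"rot": [0,0,0],"grip": 0}]}}

```text
time: 37.65
ee_pos: [0.4148, 0.0383, 0.0906]
eef_rot: [0.661, 0.597, -0.337, 0.307]
ft_force: [-0.2, 1.4, 5.0]
width: 0.0598
grip_force: 30.0
```

Contact. I release the mould and back the gripper out along its axis.

{"method": "arm_command", "body": {"steps": [{"slide": [0,0,0],"rot": [0,0,0],"grip": 0.85},{"slide": [0,0,0],"rot": [0,0,0],"grip": 0.85},{"slide": [0,0,0],"rot": [0,0,0],"grip": 0.85},{"slide": [0,0,0],"rot": [0,0,0],"grip": 0.85},{"slide": [0.001,0.008,0.006],"rot": [0,0,0],"grip": 0.85},{"slide": [0.001,0.014,0.014],"rot": [0,0,0],"grip": 0.85},{"slide": [0.001,0.016,0.024],"rot": [0,0,0],"grip": 0.85},{"slide": [0.001,0.016,0.028],"rot": [0,0,0],"grip": 0.85}]}}

```text
time: 38.65
ee_pos: [0.4187, 0.0932, 0.1634]
eef_rot: [0.66, 0.597, -0.337, 0.306]
ft_force: [0.3, -0.0, -0.9]
width: 0.074
grip_force: 0.0
```

{"method": "arm_command", "body": {"steps": [{"slide": [0,0.01,0.05],"rot": [0,0,0],"grip": 0.85},{"slide": [0,0,0.05],"rot": [6.7,-0.7,0],"grip": 0.85},{"slide": [0,0,0.05],"rot": [6.7,-0.7,0],"grip": 0.85},{"slide": [0,0,0.03],"rot": [6.7,-0.7,0],"grip": 0.85},{"slide": [0,-0.01,0.01],"rot": [6.7,-0.7,0],"grip": 0.85},{"slide": [0,-0.01,0],"rot": [6.7,-0.7,0],"grip": 0.85},{"slide": [0,-0.02,0],"rot": [6.7,-0.7,0],"grip": 0.85},{"slide": [0,-0.03,0],"rot": [6.7,-0.7,0],"grip": 0.85}]}}

```text
time: 39.65
ee_pos: [0.4188, 0.0323, 0.3532]
eef_rot: [0.741, 0.669, -0.041, 0.042]
ft_force: [0.7, -0.1, 0.5]
width: 0.0741
grip_force: 0.0
```

```bash
python3 -c "
from m import *
st()
p=eyes.camera('scene');w=eyes.camera('wrist')
a=np.hstack([cv2.resize(p['pixels'][90:310,160:360],(440,484),interpolation=2),cv2.resize(w['pixels'],None,fx=.68,fy=.68)[:484].copy() if 0 else cv2.copyMakeBorder(cv2.resize(w['pixels'],(352,264)),0,220,0,0,0)])
cv2.imwrite('pics/s12.png',a[:,:,::-1])"
```

```text
t 39.65 tcp [0.4188 0.0323 0.3532] grasp [0.4189 0.0345 0.3721] d [-0.005 -0.117 -0.993] y [ 0.995 -0.101  0.007] yaw -5.8 tilt 6.8
q [-0.99 -0.23  0.59  1.74  0.23  1.64 -0.5 ] F [ 0.7 -0.1  0.5] w 0.0741 gf 0.0
```

View pics/s12.png

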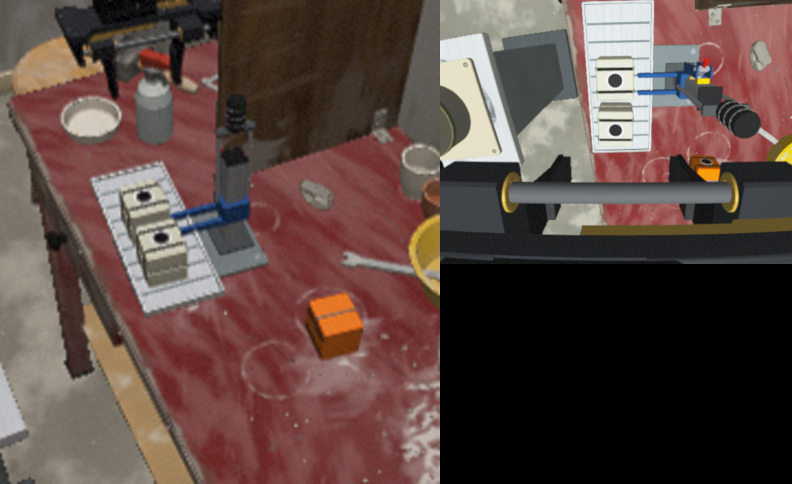

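{"method": "arm_command", "body": {"steps": [{"slide": [0,0,0],"rot": [6.7,-0.7,0],"grip": 0.85},{"slide": [0.03,-0.005,0],"rot": [0,0,0],"grip": 0.85},{"slide": [0.03,-0.005,0],"rot": [0,0,0],"grip": 0.85},{"slide": [0.03,0,0],"rot": [0,0,0],"grip": 0.85},{"slide": [0.03,0,0],"rot": [0,0,0],"grip": 0.85},{"slide": [0.008,0,0],"rot": [0,0,0],"grip": 0.85},{"slide": [0,0,0],"rot": [0,0,0],"grip": 0.85},{"slide": [0,0,0],"rot": [0,0,0],"grip": 0.85}]}}

```text
time: 40.75
ee_pos: [0.5461, 0.0222, 0.3527]
eef_rot: [0.743, 0.669, 0.0, 0.003]
ft_force: [0.4, 0.3, 0.4]
width: 0.0742
grip_force: 0.0
```

```bash
python3 -c "
from m import *
st()"
```

```text
t 40.75 tcp [0.5461 0.0222 0.3527] grasp [0.546  0.0223 0.3717] d [ 0.005 -0.004 -1.   ] y [ 0.995 -0.104  0.005] yaw -5.9 tilt 0.4
q [-0.91  0.13  0.89  1.49 -0.1   1.56 -0.13] F [0.4 0.3 0.4] w 0.0742 gf 0.0
```

{"method": "arm_command", "body": {"steps": [{"slide": [0.001,0,-0.03],"rot": [0,0,0],"grip": 0.85},{"slide": [0,0,-0.03],"rot": [0,0,0],"grip": 0.85},{"slide": [0,0,-0.02],"rot": [0,0,0],"grip": 0.85},{"slide": [0,0,-0.013],"rot": [0,0,0],"grip": 0.85},{"slide": [0,0,0],"rot": [0,0,0],"grip": 0.85},{"slide": [0,0,0],"rot": [0,0,0],"grip": 0},{"slide": [0,0,0],"rot": [0,0,0],"grip": 0},{"slide": [0,0,0],"rot": [0,0,0],"grip": 0}], "newtons": 40}}

```text
time: 41.75
ee_pos: [0.548, 0.0223, 0.2598]
eef_rot: [0.743, 0.67, 0.0, 0.004]
ft_force: [-0.5, 0.5, 0.4]
width: 0.0514
grip_force: 0.0
```

{"method": "arm_command", "body": {"steps": [{"slide": [0,0,0],"rot": [0,0,0],"grip": 0},{"slide": [0,0,0],"rot": [0,0,0],"grip": 0},{"slide": [0,0,0],"rot": [0,0,0],"grip": 0},{"slide": [0,0,0],"rot": [0,0,0],"grip": 0},{"slide": [0,0,0],"rot": [0,0,0],"grip": 0},{"slide": [0,0,0],"rot": [0,0,0],"grip": 0},{"slide": [0,0,0],"rot": [0,0,0],"grip": 0},{"slide": [0,0,0],"rot": [0,0,0],"grip": 0}]}}

```text
time: 42.75
ee_pos: [0.5468, 0.0224, 0.2592]
eef_rot: [0.743, 0.67, -0.001, 0.003]
ft_force: [-5.6, -0.0, 3.2]
width: 0.0292
grip_force: 40.0
```

{"method": "arm_command", "body": {"steps": [{"slide": [0,0,0.001],"rot": [0,0,0],"grip": 0},{"slide": [0,0,0.002],"rot": [0,0,0],"grip": 0},{"slide": [0,0,0.003],"rot": [0,0,0],"grip": 0},{"slide": [0,0,0.004],"rot": [0,0,0],"grip": 0},{"slide": [0,0,0.004],"rot": [0,0,0],"grip": 0},{"slide": [0,0,0.004],"rot": [0,0,0],"grip": 0},{"slide": [0,0,0.004],"rot": [0,0,0],"grip": 0},{"slide": [0,0,0.004],"rot": [0,0,0],"grip": 0}]}}

```text
time: 43.75
ee_pos: [0.5469, 0.0224, 0.285]
eef_rot: [0.743, 0.67, -0.001, 0.003]
ft_force: [-5.2, 1.1, -9.3]
width: 0.0289
grip_force: 39.9
```

{"method": "arm_command", "body": {"steps": [{"slide": [0,0,0.004],"rot": [0,0,0],"grip": 0},{"slide": [0,0,0.004],"rot": [0,0,0],"grip": 0},{"slide": [0,0,0.004],"rot": [0,0,0],"grip": 0},{"slide": [0,0,0.004],"rot": [0,0,0],"grip": 0},{"slide": [0,0,0.003],"rot": [0,0,0],"grip": 0},{"slide": [0,0,0.001],"rot": [0,0,0],"grip": 0},{"slide": [0,0,0],"rot": [0,0,0],"grip": 0},{"slide": [0,0,0],"rot": [0,0,0],"grip": 0}]}}

```text
time: 44.75
ee_pos: [0.5469, 0.0224, 0.3051]
eef_rot: [0.743, 0.67, -0.001, 0.003]
ft_force: [-6.8, 0.6, -7.0]
width: 0.0296
grip_force: 39.9
```

```bash
python3 -c "
from m import *
st()
w=eyes.camera('scene');boxes(w,['tray_top'])"
```

```text
t 44.75 tcp [0.5469 0.0224 0.3051] grasp [0.5468 0.0225 0.3241] d [ 0.002 -0.005 -1.   ] y [ 0.995 -0.103  0.003] yaw -5.9 tilt 0.3
q [-0.91  0.15  0.89  1.58 -0.11  1.47 -0.12] F [-6.8  0.6 -7. ] w 0.0296 gf 39.9
tray_top [(0.66, [198, 118, 276, 223])]
```

{"method": "arm_command", "body": {"steps": [{"slide": [0,0,-0.001],"rot": [0,0,0],"grip": 0},{"slide": [0,0,-0.001],"rot": [0,0,0],"grip": 0},{"slide": [0,0,-0.001],"rot": [0,0,0],"grip": 0},{"slide": [0,0,-0.001],"rot": [0,0,0],"grip": 0},{"slide": [0,0,-0.001],"rot": [0,0,0],"grip": 0},{"slide": [0,0,-0.001],"rot": [0,0,0],"grip": 0},{"slide": [0,0,-0.0005],"rot": [0,0,0],"grip": 0},{"slide": [0,0,0],"rot": [0,0,0],"grip": 0}]}}

```text
time: 45.85
ee_pos: [0.5469, 0.0224, 0.2994]
eef_rot: [0.743, 0.67, -0.0, 0.003]
ft_force: [-11.2, 0.9, 0.6]
width: 0.0291
grip_force: 40.0
```

{"method": "arm_command", "body": {"steps": [{"slide": [-0.001,0,0],"rot": [0,0,0],"grip": 0},{"slide": [0,0,0],"rot": [0,0,0],"grip": 0},{"slide": [0,0,0],"rot": [0,0,0],"grip": 0.7},{"slide": [0,0,0],"rot": [0,0,0],"grip": 0.7},{"slide": [0,0,0],"rot": [0,0,0],"grip": 0.7},{"slide": [0,0,0],"rot": [0,0,0],"grip": 0.7},{"slide": [0,0,0],"rot": [0,0,0],"grip": 0.7},{"slide": [0,0,0],"rot": [0,0,0],"grip": 0.7}]}}

```text
time: 46.85
ee_pos: [0.5468, 0.0222, 0.2989]
eef_rot: [0.743, 0.67, 0.0, 0.004]
ft_force: [0.3, 0.4, 0.8]
width: 0.0608
grip_force: 0.0
```

{"method": "arm_command", "body": {"steps": [{"slide": [0,0,0.02],"rot": [0,0,0],"grip": 0.7},{"slide": [0,0,0.03],"rot": [0,0,0],"grip": 0.7},{"slide": [0,0,0.03],"rot": [0,0,0],"grip": 0.7},{"slide": [0,0,0.02],"rot": [0,0,0],"grip": 0.7},{"slide": [0,0,0],"rot": [0,0,0],"grip": 0.7},{"slide": [0,0,0],"rot": [0,0,0],"grip": 0.7},{"slide": [0,0,0],"rot": [0,0,0],"grip": 0.7},{"slide": [0,0,0],"rot": [0,0,0],"grip": 0.7}]}}

```text
time: 47.85
ee_pos: [0.5466, 0.0223, 0.3984]
eef_rot: [0.743, 0.67, -0.0, 0.003]
ft_force: [-0.1, 0.1, 0.6]
width: 0.0607
grip_force: 0.0
```

```bash
python3 -c "
from m import *
st()
w=eyes.camera('scene');boxes(w,['tray_top','mould_a_centre']);v=eyes.camera('wrist');boxes(v,['tray_top'])
c=np.array([.424,.0325]);a=np.radians(-5.3);X=np.array([np.cos(a),np.sin(a)]);Y=np.array([-X[1],X[0]])
im=w['pixels'][110:260,180:300].copy();im=cv2.resize(im,None,fx=3.6,fy=3.6,interpolation=2)
for z,col in((.076,(255,0,0)),(.116,(0,255,0))):
  P=[proj(w,[*(c+i*.06*X+j*.14*Y),z]) for i,j in((-1,-1),(-1,1),(1,1),(1,-1))]
  cv2.polylines(im,[np.int32([((u-180)*3.6,(t-110)*3.6) for u,t in P])],True,col,1)
cv2.imwrite('pics/s13.png',im[:,:,::-1])"
```

```text
t 47.85 tcp [0.5466 0.0223 0.3984] grasp [0.5465 0.0224 0.4174] d [ 0.004 -0.005 -1.   ] y [ 0.995 -0.103  0.005] yaw -5.9 tilt 0.4
q [-0.91  0.14  0.9   1.39 -0.11  1.66 -0.12] F [-0.1  0.1  0.6] w 0.0607 gf 0.0
tray_top []
mould_a_centre []
tray_top [(0.96, [109, 37, 294, 250])]
```

View pics/s13.png

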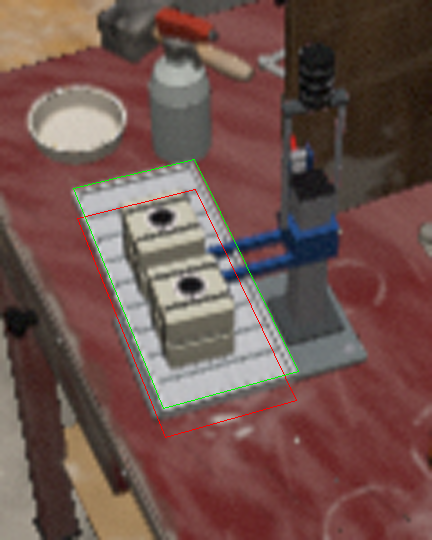

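The tray rim lies on the green outline, which marks the second notch. Both moulds stand on it with their pour holes up, at (162,217) and (191,285), and the gripper is clear. I'm handing the job in.

```bash
python3 -c "
from bench import order
print(order.close_job())"
```

```text
the job is handed in; nothing more can be done
None
```

I handed the job in: in the last picture the tray hangs on the second notch, let go, with both moulds found (no third in view) standing on it pour hole up; the sprayer and bowl were not touched. The judge gave no result.

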